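Make up the slide kit on the carrier tray

ROBOT

A 6-joint arm with a two-finger parallel gripper is mounted at the origin on a cart in front of the work surface, level with it; the furniture and walls round the work are solid. World frame = base frame: x ahead of the robot, y to its left, z up, the work surface at z = 0. Lengths are in m, angles in rad, forces in N, time in s.
With the tool pointing down it reaches from about 0.35 to 0.975 m from the base axis. Payload 17.4 kg.
Tool frame: the origin (TCP) lies midway between the tips of the shut fingers; the grasp point (between the pads) lies 19 mm behind it; z points along the fingers, y is the line along which they close (so a half turn about z gives the same grasp; the last joint's range is limited). The gripper opens to 85 mm and grips with 20 to 120 N. Pads are 22 mm wide; open, the fingers measure 114 mm over their backs; the gripper's body (76 mm by 85 mm) begins 54 mm behind the grasp point. The pads swing forward as they close: fully open they stand 13 mm farther back than shut.
Start: joints at [-1.179, 0.116, 1.442, -0, 1.584, -0.038], TCP at [0.281, -0.614, 0.21] pointing down, gripper open.
Joint ranges: [-2.83, 2.83], [-0.83, 2.19], [0.07, 2.5], [-1.14, 4.28], [0.01, 3], [-2.97, 2.97]. Speed limits (rad/s): [1.89, 1.89, 2.22, 3.14, 3.14, 3.14].

INTERFACE

Orientations are given as [roll, pitch, yaw] about the fixed x, y, z axes, in that order (R = Rz(yaw) Ry(pitch) Rx(roll)).
In Python, from station import telemetry, vision, robot gives the robot as it stands.
- The arm moves only by the shell command python3 -m handwheel 'ROWS' [FORCE]. ROWS is JSON, a list of rows, each an object with "delta_pos": the shift along the tool's x, y, z in m, a list of three; "turn": the turn, a rotation vector about the tool's x, y, z in rad, a list of three; "gripper": the closure, from -1 (fully open) to 1 (shut). In form: [{"delta_pos": [tx, ty, tz], "turn": [ax, ay, az], "gripper": gripper}, ...]. A call has 1 to 12 rows; each row is the pose to reach, as a shift and turn from the pose commanded when the call began, along the tool's axes at that moment; what a row does not reach only later rows make up. A row lasts 1/10 s, in which the tool goes at most 50 mm and 8.59 degrees, less where a joint would pass 70% of its speed; a pose out of reach is approached as far as the arm can. A call with a gripper value outside its range is refused whole. The fingers move at their own pace and stop on an object; FORCE is the grip in N (left out, the last holds). Time passes only in rows, so rows that repeat a pose let the fingers close. It gives the time, the measured TCP pose, the force, the opening and the grip force at its end, in the units of the state.
- telemetry.get_state(): the state, without advancing time (a new reading comes with each control period).
- vision.grab_frame(name): name is "scene" or "top" or "wrist"; returns a dict with "color" (400x640x3 uint8, blue, green, red), "range_z" (400x640 float32, m along the optical axis (not along the pixel's ray), 0 where there is no reading), "mtx" (3x3 intrinsics, pixels), "rvec" (rotation vector, rad) and "tvec" (3), from world to camera coordinates, as OpenCV has them; the wrist camera has in their place "T_tool_cam" (4x4, takes a point from camera to tool coordinates, whose origin is the TCP and whose axes are the flange's). Camera axes: x right, y down, z forward; pixel columns grow to the right and rows downward; lengths in m; the calibration is good to about 2 mm. The wrist camera is an equidistant fisheye: a pixel r from the principal point sees the ray r / f radians off the axis. A picture is of the moment at which its call begins: read the wrist's pose just before it.
- robot.job_done(): hands the job in; it is judged then, once.
The state is a dict: "time_s": time; "qpos": joint angles; "joint_velocities": joint speeds; "joint_torque": joint torques, N m; "eef_pos": TCP position; "tool_rot": TCP orientation; "ft_force": force on the tool from outside, world axes, zero at the start; "torque": the same for the moment, N m; "finger_gap": finger opening in m; "finger_force": force on a finger pad.
Only numpy, scipy, OpenCV 4.12 (cv2) and the standard library are available. Lean on these libraries where they do the work, as an engineer would, in place of code of your own. Each camera call takes 0.05 s, during which the arm holds its last target. There are 200 camera calls.

TASK

Make up the kit on the two-bay metal tray: first seat the two small deep cartons flat on the tray floor, each in the bay that fits it; then lay the flat carton centred on top of both, lengthwise with the tray; last set the box of slides, flat and the same way up as it lies, centred on the flat carton and lengthwise with it. Leave the timer and the tape roll where they are.

Things in the scene. Friction and masses are not known exactly. Their poses are not given: they have to be found in the camera images.
- tray: Low aluminium tray, dark floor, fixed in place, 136 x 70 x 14 mm (own x, y, z). Origin: centre of its underside; x runs lengthwise. Floor 4 mm thick, walls 4 mm thick and 14 mm high. A 4 mm thick, 10 mm high rib across it, centred at x = +16 mm, divides it into a large bay 78 mm (x) by 62 mm (y), centred at x = -25 mm, and a small bay 46 mm (x) by 62 mm (y), centred at x = +41 mm.
- wide_carton: Deep closed cardboard carton, 70 x 54 x 44 mm (own x, y, z), 0.14 kg, standing upright on the worktop. Origin: centre of its underside. Fits only the large bay, its x along the tray's x (either way round).
- narrow_carton: Small deep closed cardboard carton, 38 x 54 x 44 mm (own x, y, z), 0.08 kg, standing upright on the worktop; the smallest carton seen from above. Origin: centre of its underside. Goes into the small bay, its x along the tray's x (either way round).
- flat_carton: Flat closed cardboard carton, 110 x 60 x 24 mm (own x, y, z), 0.12 kg, lying flat on the worktop. Origin: centre of its underside. It goes on top of the two deep cartons, centred on the tray, its x along the tray's x (either way round).
- slides: Small blue box of microscope slides, 30 x 78 x 26 mm (own x, y, z; its length is along its y), 0.06 kg, lying flat on the worktop. Origin: centre of its underside. It goes on top of the flat carton, centred, its y along the tray's x (either way round), same side up as it lies.
- bench_timer: Bystander: round white bench timer with a grey dial, 66 mm across, 49 mm high, standing on the worktop; to be left alone. Origin: centre of its underside. Left of it a fixed brown box with a tub on it (135 mm high together) parts the worktop; behind it the tall analyser begins at x = 0.68 m: carry things across high and well in front of that.
- tape: Bystander: roll of beige tape lying flat, 84 mm across, 19 mm high; to be left alone. Origin: centre of its underside.
Not all that is in view belongs to the job. Leave any purple or red look-alike of the narrow_carton alone. Leave any black look-alike of the flat_carton alone.

How it is judged:
On the way, in this order (a step that is already met when the one before it is completed fails the run):
1. both deep cartons seated in their bays and let go (x of wide_carton in the frame of tray between -0.033 and -0.017 m and y of wide_carton in the frame of tray between -0.008 and 0.008 m and z of wide_carton in the frame of tray between -0.001 and 0.009 m and angle between the x axis of wide_carton and the x axis of tray, either way round below 0.15 rad and angle between each of wide_carton, narrow_carton's own z axis and vertical below 0.08 rad and linear speed of each of wide_carton, narrow_carton below 0.03 m/s and x of narrow_carton in the frame of tray between 0.033 and 0.049 m and y of narrow_carton in the frame of tray between -0.008 and 0.008 m and z of narrow_carton in the frame of tray between -0.001 and 0.009 m and angle between the x axis of narrow_carton and the x axis of tray, either way round below 0.2 rad and contact force between the fingers and wide_carton below 0.3 N and contact force between the fingers and narrow_carton below 0.3 N), for 0.2 s.
2. flat carton lying on both and let go (x of wide_carton in the frame of tray between -0.033 and -0.017 m and y of wide_carton in the frame of tray between -0.008 and 0.008 m and z of wide_carton in the frame of tray between -0.001 and 0.009 m and angle between the x axis of each of wide_carton, flat_carton and the x axis of tray, either way round below 0.15 rad and angle between each of wide_carton, narrow_carton, flat_carton's own z axis and vertical below 0.08 rad and linear speed of each of wide_carton, narrow_carton, flat_carton below 0.03 m/s and x of narrow_carton in the frame of tray between 0.033 and 0.049 m and y of narrow_carton in the frame of tray between -0.008 and 0.008 m and z of narrow_carton in the frame of tray between -0.001 and 0.009 m and angle between the x axis of narrow_carton and the x axis of tray, either way round below 0.2 rad and x of flat_carton in the frame of tray between -0.012 and 0.012 m and y of flat_carton in the frame of tray between -0.012 and 0.012 m and z of flat_carton in the frame of tray between 0.043 and 0.053 m and contact force between the fingers and flat_carton below 0.3 N), for 0.2 s.
3. slide box lying on the flat carton and let go (x of wide_carton in the frame of tray between -0.033 and -0.017 m and y of wide_carton in the frame of tray between -0.008 and 0.008 m and z of wide_carton in the frame of tray between -0.001 and 0.009 m and angle between the x axis of each of wide_carton, flat_carton and the x axis of tray, either way round below 0.15 rad and angle between each of wide_carton, narrow_carton, flat_carton, slides's own z axis and vertical below 0.08 rad and linear speed of each of wide_carton, narrow_carton, flat_carton, slides below 0.03 m/s and x of narrow_carton in the frame of tray between 0.033 and 0.049 m and y of narrow_carton in the frame of tray between -0.008 and 0.008 m and z of narrow_carton in the frame of tray between -0.001 and 0.009 m and angle between the x axis of narrow_carton and the x axis of tray, either way round below 0.2 rad and x of flat_carton in the frame of tray between -0.012 and 0.012 m and y of flat_carton in the frame of tray between -0.012 and 0.012 m and z of flat_carton in the frame of tray between 0.043 and 0.053 m and x of slides in the frame of tray between -0.015 and 0.015 m and y of slides in the frame of tray between -0.012 and 0.012 m and z of slides in the frame of tray between 0.067 and 0.077 m and angle between the y axis of slides and the x axis of tray, either way round below 0.2 rad and contact force between the fingers and slides below 0.3 N), for 0.2 s.
At the end, for the whole second after the job is handed in: Released, at rest and level: each deep carton on the floor of its bay (centre within 8 mm); flat carton on both, centred on the tray within 12 mm, lengthwise within 0.15 rad; slide box on it, centred within 15 mm along and 12 mm across, lengthwise within 0.2 rad (x of wide_carton in the frame of tray between -0.033 and -0.017 m and y of wide_carton in the frame of tray between -0.008 and 0.008 m and z of wide_carton in the frame of tray between -0.001 and 0.009 m and angle between the x axis of each of wide_carton, flat_carton and the x axis of tray, either way round below 0.15 rad and angle between each of wide_carton, narrow_carton, flat_carton, slides's own z axis and vertical below 0.08 rad and linear speed of each of wide_carton, narrow_carton, flat_carton, slides below 0.03 m/s and x of narrow_carton in the frame of tray between 0.033 and 0.049 m and y of narrow_carton in the frame of tray between -0.008 and 0.008 m and z of narrow_carton in the frame of tray between -0.001 and 0.009 m and angle between the x axis of narrow_carton and the x axis of tray, either way round below 0.2 rad and x of flat_carton in the frame of tray between -0.012 and 0.012 m and y of flat_carton in the frame of tray between -0.012 and 0.012 m and z of flat_carton in the frame of tray between 0.043 and 0.053 m and x of slides in the frame of tray between -0.015 and 0.015 m and y of slides in the frame of tray between -0.012 and 0.012 m and z of slides in the frame of tray between 0.067 and 0.077 m and angle between the y axis of slides and the x axis of tray, either way round below 0.2 rad); the robot touches nothing.
It fails at once if the timer was moved by more than 20 mm (distance of bench_timer from where it was at the start of the episode above 0.02 m).
It fails at once if the tape roll was moved by more than 20 mm (distance of tape from where it was at the start of the episode above 0.02 m).
It also fails if it takes over 128 s, if anything falls off the work surface, if the arm or the gripper's body presses on something with over 40 N, if the wrist force passes 120 N, or if a joint passes its speed limit or range.

## Working session

There is one attempt and no reset: what is moved stays moved. The work goes in short steps, Python scripts to look and compute and a shell command to move; the robot and the scene stay as the last step left them, time stands still between calls to the robot, and variables do not carry over. Pictures are saved under pics/ and viewed, at most 14 in all, crops included, and the job is handed in when it is done.

```bash
ls; mkdir -p pics; python3 - <<'E'
from station import telemetry, vision
import cv2,pickle
print(telemetry.get_state())
for n in("scene","top"):
    f=vision.grab_frame(n); pickle.dump(f,open(n+".pkl","wb")); cv2.imwrite(f"pics/{n}0.png",f["color"]); print(n,f["mtx"],cv2.Rodrigues(f["rvec"])[0],f["tvec"])
E
```

```text
pics
{'time_s': 0.0, 'qpos': array([-1.17877688e+00,  1.16500392e-01,  1.44227581e+00, -3.46777763e-06,
        1.58401127e+00, -3.78077717e-02]), 'joint_velocities': array([ 1.77165437e-04,  5.81474330e-04, -1.83604708e-03,  7.96518975e-05,
       -1.22003876e-03,  7.82876799e-04]), 'joint_torque': array([-7.41514996e-04, -7.31983280e+01, -6.32495713e+01, -5.87993031e-05,
        6.25809087e-03,  5.82776760e-07]), 'eef_pos': array([ 0.281183  , -0.61340145,  0.20904593]), 'tool_rot': array([-3.14039856e+00, -4.16976969e-05,  4.29827155e-01]), 'ft_force': array([ 0.66077842, -0.36324107,  0.19931767]), 'torque': array([-0.00352924, -0.02495412,  0.0530198 ]), 'finger_force': 0.0, 'finger_gap': 0.08523418452453595}
scene [[443.63746401   0.         317.75001721]
 [  0.         443.63746401 199.3576484 ]
 [  0.           0.           1.        ]] [[-0.83578488 -0.54904341  0.0038696 ]
 [-0.37882828  0.57154369 -0.72789212]
 [ 0.39743273 -0.60982714 -0.68568074]] [0.40447798 0.30497759 1.27471758]
top [[502.11222803   0.         321.7259609 ]
 [  0.         502.11222803 205.71435319]
 [  0.           0.           1.        ]] [[-0.3143162  -0.94930505  0.00502424]
 [-0.88821117  0.29221156 -0.35453255]
 [ 0.3350914  -0.11589791 -0.93503018]] [0.04844994 0.5339313  1.77335777]
```

View pics/top0.png

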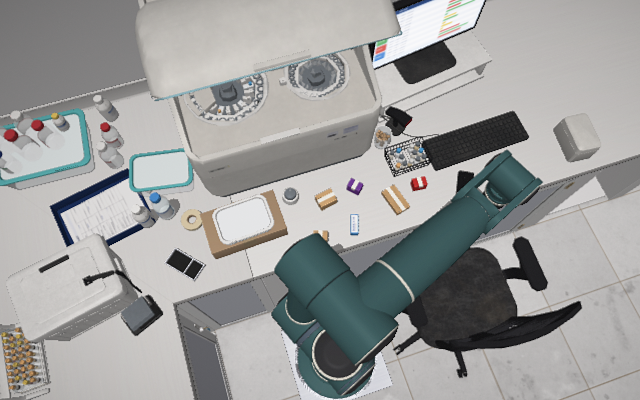

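View pics/scene0.png

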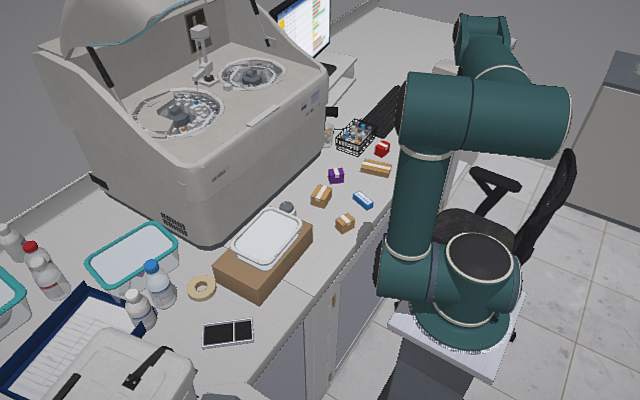

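The top view shows the tray at (186,263), tape (192,218), timer (290,195), wide carton (326,199), slides (354,224) and flat carton (396,198). The narrow carton at (321,237) is half hidden by the arm; in the scene view it is clear at (345,223). The purple (355,185) and red (418,183) boxes are the look-alikes to avoid.

```bash
cat > h.py <<'E'
import numpy as np, cv2, pickle
from scipy.spatial.transform import Rotation as Ro
def cloud(f):
    R=cv2.Rodrigues(f["rvec"])[0]; v,u=np.mgrid[:400,:640]; z=f["range_z"].astype(float)
    p=cv2.undistortPoints(np.stack([u,v],-1).reshape(-1,1,2).astype(float),f["mtx"],None).reshape(400,640,2)
    return (np.dstack([p,np.ones((400,640))])*z[...,None]-f["tvec"].ravel())@R
def wcloud(f,s):
    "wrist: range_z along axis, equidistant fisheye -> world points"
    v,u=np.mgrid[:400,:640]; K=f["mtx"]; d=np.dstack([(u-K[0,2])/K[0,0],(v-K[1,2])/K[1,1]]); r=np.linalg.norm(d,axis=2)+1e-9
    ray=np.dstack([d*(np.sin(r)/r)[...,None],np.cos(r)]); P=ray/ray[...,2:]*f["range_z"][...,None].astype(float)
    T=f["T_tool_cam"]; R=Ro.from_euler("xyz",s["tool_rot"]).as_matrix()
    return (P@T[:3,:3].T+T[:3,3])@R.T+s["eef_pos"]
def rect(xy):
    c,(w,h),a=cv2.minAreaRect(np.float32(xy*1000)); 
    if w<h: w,h,a=h,w,a+90
    return np.round(c,1),round(w,1),round(h,1),"long axis deg",round((a+90)%180-90,1)
E
python3 - <<'E'
from h import *
rois={"scene":{"wide":(321,195,22,.044),"narrow":(345,223,20,.044),"flat":(376,168,24,.024),"slides":(363,200,18,.026),"tray":(228,333,40,.007),"timer":(288,207,15,.04),"tape":(201,288,22,.019),"tub":(262,250,60,.11),"purple":(336,176,15,.044)},
"top":{"wide":(326,199,18,.044),"flat":(396,198,24,.024),"slides":(354,224,18,.026),"tray":(186,263,30,.007),"timer":(290,195,12,.04),"tape":(192,218,16,.019)}}
for n in rois:
    f=pickle.load(open(n+".pkl","rb")); P=cloud(f)
    for k,(u,v,r,h) in rois[n].items():
        Q=P[v-r:v+r,u-r:u+r].reshape(-1,3); z=Q[:,2]
        m=(abs(z-h)<.006) if k not in("timer","tub") else z>.03
        print(n,k,m.sum(),"maxz",np.round(np.percentile(z,[5,95,99]),3),rect(Q[m][:,:2]), np.round(np.median(Q[m],0),3))
E
```

```text
scene wide 240 maxz [-0.006  0.043  0.045] (array([ 551.9, -157. ]), 224.1, 111.7, 'long axis deg', -59.0) [ 0.57  -0.151  0.042]
scene narrow 140 maxz [-0.007  0.042  0.045] (array([432.5, -81.3]), 54.2, 40.2, 'long axis deg', 68.8) [ 0.431 -0.08   0.042]
scene flat 357 maxz [-0.006  0.418  0.473] (array([ 493.8, -392.2]), 291.6, 149.4, 'long axis deg', -59.0) [ 0.497 -0.414  0.022]
scene slides 133 maxz [-0.006  0.025  0.043] (array([ 439.7, -220.9]), 78.6, 34.0, 'long axis deg', -21.8) [ 0.439 -0.218  0.024]
scene tray 1451 maxz [-0.006  0.016  0.222] (array([505.6, 427.6]), 246.5, 228.0, 'long axis deg', -52.2) [0.495 0.429 0.003]
scene timer 425 maxz [-0.005  0.133  0.135] (array([310.7, 363.6]), 1175.1, 89.8, 'long axis deg', -50.8) [0.576 0.077 0.126]
scene tape 474 maxz [-0.005  0.052  0.082] (array([654.9, 363.6]), 89.2, 86.8, 'long axis deg', 85.9) [0.651 0.365 0.017]
scene tub 8468 maxz [-0.005  0.186  0.268] (array([417.9, 429.6]), 1173.3, 369.0, 'long axis deg', -57.5) [0.584 0.205 0.12 ]
scene purple 142 maxz [-0.006  0.043  0.045] (array([ 573. , -232.4]), 143.7, 60.8, 'long axis deg', -73.7) [ 0.579 -0.266  0.042]
top wide 193 maxz [-0.007  0.047  0.053] (array([ 570.7, -152.5]), 71.1, 55.8, 'long axis deg', -82.0) [ 0.571 -0.152  0.044]
top flat 342 maxz [-0.007  0.031  0.049] (array([ 503.7, -434.7]), 141.7, 121.5, 'long axis deg', -57.2) [ 0.49  -0.413  0.024]
top slides 123 maxz [-0.008  0.028  0.034] (array([ 441.1, -223.1]), 79.1, 27.4, 'long axis deg', -19.3) [ 0.441 -0.223  0.026]
top tray 1510 maxz [-0.007  0.072  0.088] (array([503.1, 426.1]), 243.2, 225.5, 'long axis deg', -13.7) [0.493 0.43  0.004]
top timer 169 maxz [-0.007  0.051  0.057] (array([282.6,  55. ]), 775.2, 76.4, 'long axis deg', -11.6) [ 0.626 -0.024  0.044]
top tape 239 maxz [-0.007  0.085  0.091] (array([655.6, 365.2]), 84.3, 77.3, 'long axis deg', -7.5) [0.656 0.366 0.019]
```

```bash
cat >> h.py <<'E'
def blob(mask,u,v):
    "label of the component nearest to pixel"
    n,L,st,c=cv2.connectedComponentsWithStats(mask.astype(np.uint8)); ok=[i for i in range(1,n) if st[i,4]>25]
    return L==min(ok,key=lambda i:np.hypot(c[i,0]-u,c[i,1]-v))
def go(s,p,yaw_deg):
    "tool-axis delta and turn to world TCP p and yaw (half-turn free if nearer)"
    R=Ro.from_euler("xyz",s["tool_rot"]); G=Ro.from_euler("xyz",[np.pi,0,np.radians(yaw_deg)])
    d=R.inv().apply(np.asarray(p)-s["eef_pos"]); t=(R.inv()*G).as_rotvec()
    print("delta",np.round(d,4),"turn",np.round(t,4),"rows",np.ceil(max(np.linalg.norm(d)/.05,np.linalg.norm(t)/.15)))
E
python3 - <<'E'
from h import *
from station import telemetry
for n,fl,tr in(("scene",(376,168),[(220,335),(243,331)]),("top",(396,198),[(178,259),(195,266)])):
    f=pickle.load(open(n+".pkl","rb")); P=cloud(f); z=P[...,2]; c=f["color"].astype(int)
    m=blob(abs(z-.024)<.006,*fl); print(n,"flat",m.sum(),rect(P[m][:,:2]))
    d=(c.max(2)<70)&(abs(z-.004)<.012)
    for t in tr:
        m=blob(d,*t); print("dark",m.sum(),rect(P[m][:,:2]))
s=telemetry.get_state()
go(s,[.38,-.10,.25],-21)
E
```

```text
scene flat 284 (array([ 486.5, -409.4]), 110.6, 68.2, 'long axis deg', 14.6)
dark 510 (array([514.4, 446.8]), 76.0, 57.2, 'long axis deg', 42.3)
dark 288 (array([464.6, 401.9]), 55.7, 43.4, 'long axis deg', -48.8)
top flat 330 (array([ 487.7, -411.3]), 111.5, 64.3, 'long axis deg', 13.6)
dark 297 (array([513.7, 447.4]), 75.0, 58.5, 'long axis deg', 41.6)
dark 164 (array([464.3, 403.1]), 57.9, 40.2, 'long axis deg', -49.9)
delta [ 0.3038 -0.4256 -0.0404] turn [-1.100e-03  4.000e-04  7.963e-01] rows 11.0
```

The tray's small bay is at (0.4645, 0.4025) and the large bay at (0.514, 0.447), 66.5 mm apart as they should be. That puts tray x at -138° and its centre at about (0.4955, 0.4305). I'll move above the narrow carton.

```bash
python3 -m handwheel '[{"delta_pos":[0.304,-0.426,-0.04],"turn":[0,0,0.796],"gripper":-1},{"delta_pos":[0.304,-0.426,-0.04],"turn":[0,0,0.796],"gripper":-1},{"delta_pos":[0.304,-0.426,-0.04],"turn":[0,0,0.796],"gripper":-1},{"delta_pos":[0.304,-0.426,-0.04],"turn":[0,0,0.796],"gripper":-1},{"delta_pos":[0.304,-0.426,-0.04],"turn":[0,0,0.796],"gripper":-1},{"delta_pos":[0.304,-0.426,-0.04],"turn":[0,0,0.796],"gripper":-1},{"delta_pos":[0.304,-0.426,-0.04],"turn":[0,0,0.796],"gripper":-1},{"delta_pos":[0.304,-0.426,-0.04],"turn":[0,0,0.796],"gripper":-1},{"delta_pos":[0.304,-0.426,-0.04],"turn":[0,0,0.796],"gripper":-1},{"delta_pos":[0.304,-0.426,-0.04],"turn":[0,0,0.796],"gripper":-1},{"delta_pos":[0.304,-0.426,-0.04],"turn":[0,0,0.796],"gripper":-1},{"delta_pos":[0.304,-0.426,-0.04],"turn":[0,0,0.796],"gripper":-1}]' 40
cat > look.py <<'E'
from h import *
from station import telemetry,vision
import sys
s=telemetry.get_state(); f=vision.grab_frame("wrist"); pickle.dump((f,s),open("w.pkl","wb")); cv2.imwrite(f"pics/{sys.argv[1]}.png",f["color"])
print(s["time_s"],s["eef_pos"],np.degrees(s["tool_rot"]),f["mtx"][0],f["T_tool_cam"].round(3).tolist())
E
python3 look.py w1
```

```text
time_s: 1.3
eef_pos: [0.3804, -0.0971, 0.2501]
tool_rot: [-3.141, -0.001, -0.362]
ft_force: [-0.2, -0.2, -0.5]
finger_gap: 0.0852
finger_force: 0.0
1.3 [ 0.38040934 -0.0971088   0.25013625] [-1.79969923e+02 -4.46809838e-02 -2.07534155e+01] [309.70691629   0.         322.56919073] [[-0.0, -0.962, -0.272, 0.069], [1.0, -0.0, -0.001, 0.001], [0.001, -0.272, 0.962, -0.165], [0.0, 0.0, 0.0, 1.0]]
```

View pics/w1.png

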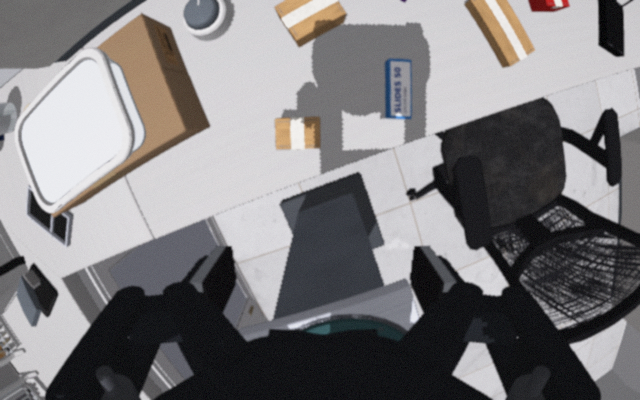

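The wrist view shows the narrow carton at (297,133), slides (398,88), flat carton (503,28), wide carton (312,15) and the brown box with its tub on the left. I'll measure their top faces.

```bash
cat > meas.py <<'E'
from h import *
f,s=pickle.load(open("w.pkl","rb")); P=wcloud(f,s); z=P[...,2]
def top(k,u,v,h,tol=.006):
    m=blob((abs(z-h)<tol)&(f["range_z"]>0),u,v); print(k,m.sum(),"z",round(np.median(z[m]),4),rect(P[m][:,:2])); return m
E
python3 - <<'E'
from meas import *
top("narrow",297,133,.044);top("slides",398,88,.026);top("flat",503,28,.024);top("wide",312,15,.044)
go(s,[.4325,-.081,.10],-21.2)
E
```

```text
narrow 1422 z 0.0447 (array([433.7, -85.4]), 55.4, 37.6, 'long axis deg', 68.9)
slides 1409 z 0.0268 (array([ 442. , -225.2]), 77.1, 30.9, 'long axis deg', -20.1)
flat 2212 z 0.0245 (array([ 488. , -413.7]), 109.6, 62.0, 'long axis deg', 14.0)
wide 1857 z 0.0447 (array([ 571.5, -153.8]), 70.7, 55.3, 'long axis deg', -79.2)
delta [ 0.0429 -0.0334  0.1502] turn [-0.0005 -0.0008  0.0078] rows 4.0
```

```bash
python3 -m handwheel '[{"delta_pos":[0.02,-0.014,0.04],"turn":[0,0,0],"gripper":-1},{"delta_pos":[0.044,-0.031,0.09],"turn":[0,0,0.007],"gripper":-1},{"delta_pos":[0.044,-0.031,0.13],"turn":[0,0,0.007],"gripper":-1},{"delta_pos":[0.044,-0.031,0.13],"turn":[0,0,0.007],"gripper":-1},{"delta_pos":[0.044,-0.031,0.13],"turn":[0,0,0.007],"gripper":-1}]'
python3 look.py w2
python3 - <<'E'
from meas import *
m=top("narrow",297,250,.044);v,u=np.nonzero(m);print(u.min(),u.max(),v.min(),v.max())
go(s,[.433,-.084,.015],-21.2)
E
```

```text
time_s: 1.85
eef_pos: [0.4319, -0.0872, 0.1206]
tool_rot: [3.141, 0.001, -0.374]
ft_force: [-0.0, -0.7, 1.1]
finger_gap: 0.0856
finger_force: 0.0
1.85 [ 0.43194446 -0.08724201  0.12061532] [ 1.79983009e+02  6.46143160e-02 -2.14312903e+01] [309.70691629   0.         322.56919073] [[-0.0, -0.962, -0.272, 0.069], [1.0, -0.0, -0.001, 0.001], [0.001, -0.272, 0.962, -0.165], [0.0, 0.0, 0.0, 1.0]]
narrow 3080 z 0.0447 (array([433.6, -85. ]), 53.7, 39.5, 'long axis deg', 69.9)
285 351 173 221
delta [-1.000e-04 -3.400e-03  1.056e-01] turn [ 0.0003  0.0011 -0.004 ] rows 3.0
```

View pics/w2.png

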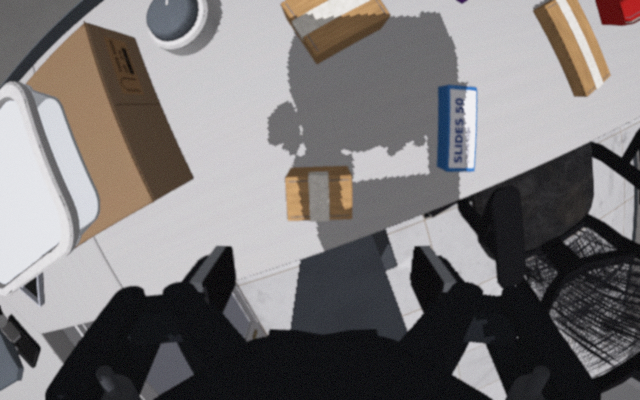

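The wrist and scene views agree that the narrow carton is at (433.5,-85) mm, yaw about -20.5°. In the picture it lies at (320,195), midway between the fingers. Descend and grip.

```bash
python3 -m handwheel '[{"delta_pos":[0.001,-0.0025,0.035],"turn":[0,0,-0.014],"gripper":-1},{"delta_pos":[0.001,-0.0025,0.07],"turn":[0,0,-0.014],"gripper":-1},{"delta_pos":[0.001,-0.0025,0.095],"turn":[0,0,-0.014],"gripper":-1},{"delta_pos":[0.001,-0.0025,0.108],"turn":[0,0,-0.014],"gripper":-1},{"delta_pos":[0.001,-0.0025,0.108],"turn":[0,0,-0.014],"gripper":1},{"delta_pos":[0.001,-0.0025,0.108],"turn":[0,0,-0.014],"gripper":1},{"delta_pos":[0.001,-0.0025,0.108],"turn":[0,0,-0.014],"gripper":1},{"delta_pos":[0.001,-0.0025,0.108],"turn":[0,0,-0.014],"gripper":1},{"delta_pos":[0.001,-0.0025,0.108],"turn":[0,0,-0.014],"gripper":1},{"delta_pos":[0.001,-0.0025,0.108],"turn":[0,0,-0.014],"gripper":1}]' 30
```

```text
time_s: 2.9
eef_pos: [0.4353, -0.085, 0.0142]
tool_rot: [3.142, -0.003, -0.359]
ft_force: [-2.0, -1.4, 6.1]
finger_gap: 0.0529
finger_force: 30.9
```

```bash
python3 -m handwheel '[{"delta_pos":[0,0,-0.03],"turn":[0,0,0],"gripper":1},{"delta_pos":[0,0,-0.07],"turn":[0,0,0],"gripper":1},{"delta_pos":[0,0,-0.11],"turn":[0,0,0],"gripper":1},{"delta_pos":[0,0,-0.15],"turn":[0,0,0],"gripper":1},{"delta_pos":[0,0,-0.19],"turn":[0,0,0],"gripper":1},{"delta_pos":[0,0,-0.22],"turn":[0,0,0],"gripper":1},{"delta_pos":[0,0,-0.24],"turn":[0,0,0],"gripper":1},{"delta_pos":[0,0,-0.24],"turn":[0,0,0],"gripper":1}]'
python3 - <<'E'
from h import *
from station import telemetry
s=telemetry.get_state(); go(s,[.445,.385,.25],42)
E
```

```text
time_s: 3.7
eef_pos: [0.4349, -0.0848, 0.2565]
tool_rot: [-3.141, -0.006, -0.359]
ft_force: [0.4, -0.7, -1.1]
finger_gap: 0.053
finger_force: 32.5
delta [-0.1557 -0.4433  0.0058] turn [ 0.0028 -0.006  -1.0922] rows 10.0
```

```bash
python3 -m handwheel '[{"delta_pos":[-0.01,-0.03,0],"turn":[0,0,-0.07],"gripper":1},{"delta_pos":[-0.025,-0.07,0],"turn":[0,0,-0.17],"gripper":1},{"delta_pos":[-0.04,-0.115,0],"turn":[0,0,-0.28],"gripper":1},{"delta_pos":[-0.056,-0.16,0],"turn":[0,0,-0.39],"gripper":1},{"delta_pos":[-0.072,-0.205,0],"turn":[0,0,-0.5],"gripper":1},{"delta_pos":[-0.088,-0.25,0],"turn":[0,0,-0.61],"gripper":1},{"delta_pos":[-0.104,-0.295,0],"turn":[0,0,-0.72],"gripper":1},{"delta_pos":[-0.12,-0.34,0],"turn":[0,0,-0.83],"gripper":1},{"delta_pos":[-0.135,-0.385,0],"turn":[0,0,-0.94],"gripper":1},{"delta_pos":[-0.147,-0.42,0],"turn":[0.003,-0.006,-1.04],"gripper":1},{"delta_pos":[-0.156,-0.443,0],"turn":[0.003,-0.006,-1.092],"gripper":1},{"delta_pos":[-0.156,-0.443,0],"turn":[0.003,-0.006,-1.092],"gripper":1}]'
python3 look.py w3
python3 - <<'E'
from meas import *
cv2.imwrite("pics/w3.png",f["color"])
c=f["color"].astype(int); d=(c.max(2)<70)&(abs(z-.004)<.01)&(P[...,1]>.3)
n,L,st,ce=cv2.connectedComponentsWithStats(d.astype(np.uint8))
for i in range(1,n):
    if st[i,4]>150: print(st[i],ce[i].round(),rect(P[L==i][:,:2]),np.median(P[L==i][:,2]))
E
```

```text
time_s: 4.9
eef_pos: [0.4432, 0.3874, 0.251]
tool_rot: [-3.136, 0.004, 0.737]
ft_force: [0.2, 0.0, -0.3]
finger_gap: 0.0528
finger_force: 32.4
4.9 [0.44316357 0.38735923 0.25103456] [-179.65992724    0.25534325   42.23135671] [309.70691629   0.         322.56919073] [[-0.0, -0.962, -0.271, 0.068], [1.0, -0.0, -0.0, 0.0], [0.0, -0.271, 0.962, -0.165], [0.0, 0.0, 0.0, 1.0]]
[ 303   66   47   58 2652] [326.  94.] (array([513.5, 446.6]), 76.5, 60.4, 'long axis deg', 42.0) 0.004653952706536568
[ 167   73   43   70 1231] [190. 113.] (array([377., 582.]), 95.9, 50.6, 'long axis deg', 30.4) 0.011403982573357063
[ 303  128   46   34 1463] [326. 144.] (array([463.7, 401.8]), 60.7, 44.1, 'long axis deg', -48.7) 0.004572780558424666
```

View pics/w3.png

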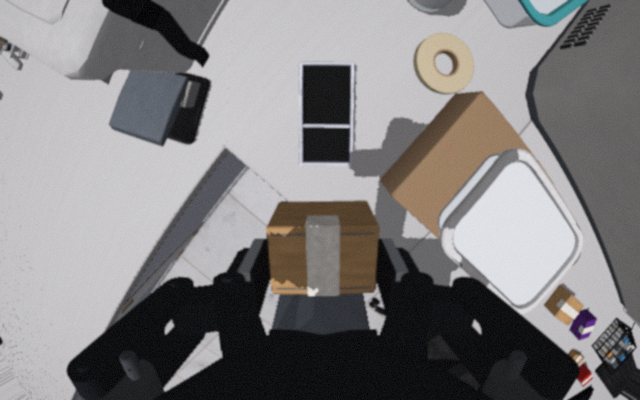

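The tray is clear in the view, with the large bay at (326,94) and the small bay at (326,144). Next, the held carton's offset relative to the TCP.

```bash
cat >> meas.py <<'E'
O=np.array([494.6,429.6])/1000; tx=np.array([np.cos(np.radians(222)),np.sin(np.radians(222))]); ty=np.array([-tx[1],tx[0]])
def intray(xy): d=np.asarray(xy)/1000-O; return np.round([d@tx*1000,d@ty*1000],1)
E
python3 - <<'E'
from meas import *
zz=s["eef_pos"][2]+.031
m=blob((abs(z-zz)<.006)&(f["range_z"]>0),320,250); r=rect(P[m][:,:2]); print(m.sum(),np.median(z[m])-s["eef_pos"][2],r)
off=np.array(r[0])-s["eef_pos"][:2]*1000; print("off",off)
go(s,np.r_[O+tx*.041-[off[0]/1000,off[1]/1000],.08],42)
E
```

```text
8174 0.03036825394098497 (array([442.1, 385.3]), 66.1, 40.0, 'long axis deg', -46.8)
off [-1.06357476 -2.05923433]
delta [0.0284 0.0033 0.1709] turn [-0.0059  0.0045  0.004 ] rows 4.0
```

```bash
python3 -m handwheel '[{"delta_pos":[0.012,0.002,0.03],"turn":[-0.003,0.002,0.002],"gripper":1},{"delta_pos":[0.0284,0.0037,0.07],"turn":[-0.006,0.0045,0.004],"gripper":1},{"delta_pos":[0.0284,0.0037,0.115],"turn":[-0.006,0.0045,0.004],"gripper":1},{"delta_pos":[0.0284,0.0037,0.155],"turn":[-0.006,0.0045,0.004],"gripper":1},{"delta_pos":[0.0284,0.0037,0.175],"turn":[-0.006,0.0045,0.004],"gripper":1},{"delta_pos":[0.0284,0.0037,0.175],"turn":[-0.006,0.0045,0.004],"gripper":1},{"delta_pos":[0.0284,0.0037,0.175],"turn":[-0.006,0.0045,0.004],"gripper":1}]'
python3 look.py w4
python3 - <<'E'
from meas import *
zz=s["eef_pos"][2]+.0305
m=blob((abs(z-zz)<.005)&(f["range_z"]>0),320,250); c=f["color"].astype(int); m2=m&(c.max(2)>90); print(intray(rect(P[m2][:,:2])[0]),rect(P[m2][:,:2]))
go(s,np.r_[s["eef_pos"][:2],.019],42)
E
```

```text
time_s: 5.65
eef_pos: [0.4667, 0.4011, 0.0779]
tool_rot: [3.141, -0.002, 0.728]
ft_force: [0.3, -0.1, 0.5]
finger_gap: 0.0526
finger_force: 32.4
5.65 [0.46673876 0.40112712 0.07793072] [ 1.79956787e+02 -1.10219857e-01  4.16942987e+01] [309.70691629   0.         322.56919073] [[-0.0, -0.962, -0.271, 0.068], [1.0, -0.0, -0.0, 0.0], [0.0, -0.271, 0.962, -0.165], [0.0, 0.0, 0.0, 1.0]]
[41.9  2.9] (array([465.4, 399.4]), 66.5, 39.8, 'long axis deg', -47.9)
delta [-0.0001 -0.      0.0589] turn [ 0.0008 -0.0019 -0.0053] rows 2.0
```

View pics/w4.png

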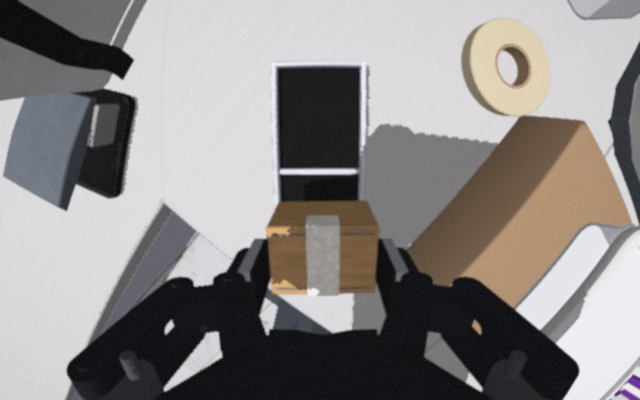

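The carton sits over the small bay, about 2 mm off in tool y (tray image centre u≈320, carton u≈322). Correct this and lower.

```bash
python3 -m handwheel '[{"delta_pos":[0.0008,-0.0022,0.015],"turn":[0.001,-0.002,-0.005],"gripper":1},{"delta_pos":[0.0008,-0.0022,0.03],"turn":[0.001,-0.002,-0.005],"gripper":1},{"delta_pos":[0.0008,-0.0022,0.04],"turn":[0.001,-0.002,-0.005],"gripper":1},{"delta_pos":[0.0008,-0.0022,0.05],"turn":[0.001,-0.002,-0.005],"gripper":1},{"delta_pos":[0.0008,-0.0022,0.055],"turn":[0.001,-0.002,-0.005],"gripper":1},{"delta_pos":[0.0008,-0.0022,0.059],"turn":[0.001,-0.002,-0.005],"gripper":1},{"delta_pos":[0.0008,-0.0022,0.059],"turn":[0.001,-0.002,-0.005],"gripper":1},{"delta_pos":[0.0008,-0.0022,0.059],"turn":[0.001,-0.002,-0.005],"gripper":1}]'
```

```text
time_s: 6.5
eef_pos: [0.4658, 0.404, 0.0183]
tool_rot: [-3.141, -0.0, 0.734]
ft_force: [-1.4, -1.2, 4.0]
finger_gap: 0.053
finger_force: 32.9
```

```bash
python3 -m handwheel '[{"delta_pos":[0,0,0],"turn":[0,0,0],"gripper":-1},{"delta_pos":[0,0,0],"turn":[0,0,0],"gripper":-1},{"delta_pos":[0,0,0],"turn":[0,0,0],"gripper":-1},{"delta_pos":[0,0,0],"turn":[0,0,0],"gripper":-1},{"delta_pos":[0,0,-0.03],"turn":[0,0,0],"gripper":-1},{"delta_pos":[0,0,-0.07],"turn":[0,0,0],"gripper":-1},{"delta_pos":[0,0,-0.11],"turn":[0,0,0],"gripper":-1},{"delta_pos":[0,0,-0.15],"turn":[0,0,0],"gripper":-1},{"delta_pos":[0,0,-0.19],"turn":[0,0,0],"gripper":-1},{"delta_pos":[0,0,-0.22],"turn":[0,0,0],"gripper":-1},{"delta_pos":[0,0,-0.22],"turn":[0,0,0],"gripper":-1}]'
python3 look.py w5
python3 - <<'E'
from meas import *
m=blob((abs(z-.048)<.006)&(f["range_z"]>0),320,180); r=rect(P[m][:,:2]); print(np.median(z[m]),r,intray(r[0]))
go(s,[.53,-.146,.25],100.5)
E
```

```text
time_s: 7.6
eef_pos: [0.4667, 0.4046, 0.2429]
tool_rot: [-3.142, -0.006, 0.734]
ft_force: [0.5, 0.9, -0.0]
finger_gap: 0.0856
finger_force: 0.0
7.6 [0.46667769 0.40457685 0.24285449] [-179.99991548   -0.32794684   42.04374769] [309.70691629   0.         322.56919073] [[-0.0, -0.962, -0.271, 0.068], [1.0, -0.0, -0.0, 0.0], [0.0, -0.271, 0.962, -0.165], [0.0, 0.0, 0.0, 1.0]]
0.04871864545313101 (array([464.7, 402.5]), 53.7, 39.0, 'long axis deg', -47.6) [40.4  0.1]
delta [-0.3216  0.4513 -0.009 ] turn [ 0.0029 -0.0052 -1.0203] rows 12.0
```

The narrow carton is seated at tray (40.4, 0.1) mm, top at 48.7 mm. Now the wide carton.

```bash
python3 -m handwheel '[{"delta_pos":[-0.02,0.027,0],"turn":[0,0,-0.06],"gripper":-1},{"delta_pos":[-0.048,0.068,-0.005],"turn":[0,0,-0.16],"gripper":-1},{"delta_pos":[-0.076,0.107,-0.009],"turn":[0.003,-0.005,-0.25],"gripper":-1},{"delta_pos":[-0.104,0.146,-0.009],"turn":[0.003,-0.005,-0.34],"gripper":-1},{"delta_pos":[-0.132,0.185,-0.009],"turn":[0.003,-0.005,-0.43],"gripper":-1},{"delta_pos":[-0.16,0.224,-0.009],"turn":[0.003,-0.005,-0.52],"gripper":-1},{"delta_pos":[-0.188,0.264,-0.009],"turn":[0.003,-0.005,-0.61],"gripper":-1},{"delta_pos":[-0.216,0.303,-0.009],"turn":[0.003,-0.005,-0.7],"gripper":-1},{"delta_pos":[-0.244,0.342,-0.009],"turn":[0.003,-0.005,-0.79],"gripper":-1},{"delta_pos":[-0.272,0.381,-0.009],"turn":[0.003,-0.005,-0.88],"gripper":-1},{"delta_pos":[-0.3,0.42,-0.009],"turn":[0.003,-0.005,-0.97],"gripper":-1},{"delta_pos":[-0.3216,0.451,-0.009],"turn":[0.003,-0.005,-1.02],"gripper":-1}]'
python3 look.py w6
python3 - <<'E'
from meas import *
cv2.imwrite("pics/w6.png",f["color"])
for u,v in((320,200),(360,200)): r=top("wide",u,v,.044)
go(s,[.571,-.1535,.12],100)
E
```

```text
time_s: 8.85
eef_pos: [0.5284, -0.149, 0.2453]
tool_rot: [-3.134, 0.002, 1.756]
ft_force: [0.4, 1.0, -0.2]
finger_gap: 0.0852
finger_force: 0.0
8.85 [ 0.52837928 -0.14898426  0.24527217] [-1.79576917e+02  1.30003457e-01  1.00631703e+02] [309.70691629   0.         322.56919073] [[-0.0, -0.962, -0.271, 0.068], [1.0, -0.0, 0.0, -0.001], [-0.0, -0.271, 0.962, -0.165], [0.0, 0.0, 0.0, 1.0]]
wide 2456 z 0.0447 (array([ 572.1, -153.8]), 71.5, 53.5, 'long axis deg', -78.9)
wide 2456 z 0.0447 (array([ 572.1, -153.8]), 71.5, 53.5, 'long axis deg', -78.9)
delta [-0.012  0.042  0.125] turn [-0.0074  0.0023  0.011 ] rows 3.0
```

View pics/w6.png

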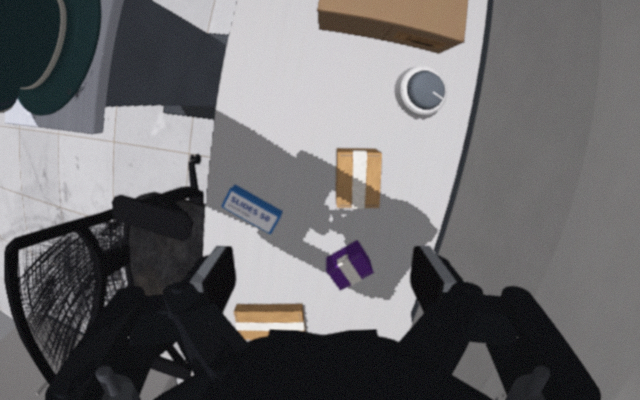

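The wide carton (358,180) is at (572.1,-153.8) mm. The purple box at (350,265) is well clear of the fingers. Descend and grip.

```bash
python3 -m handwheel '[{"delta_pos":[-0.007,0.022,0.02],"turn":[-0.007,0.002,-0.006],"gripper":-1},{"delta_pos":[-0.0128,0.042,0.05],"turn":[-0.007,0.002,-0.006],"gripper":-1},{"delta_pos":[-0.0128,0.042,0.095],"turn":[-0.007,0.002,-0.006],"gripper":-1},{"delta_pos":[-0.0128,0.042,0.135],"turn":[-0.007,0.002,-0.006],"gripper":-1},{"delta_pos":[-0.0128,0.042,0.15],"turn":[-0.007,0.002,-0.006],"gripper":-1},{"delta_pos":[-0.0128,0.042,0.15],"turn":[-0.007,0.002,-0.006],"gripper":-1}]'
python3 look.py w7
python3 - <<'E'
from meas import *
top("wide",320,200,.044)
go(s,[.572,-.1538,.0135],101)
E
```

```text
time_s: 9.5
eef_pos: [0.5706, -0.1516, 0.0941]
tool_rot: [-3.139, -0.001, 1.76]
ft_force: [0.7, -0.3, 0.6]
finger_gap: 0.0851
finger_force: 0.0
9.5 [ 0.57057252 -0.15156802  0.09410609] [-1.79849393e+02 -6.41682071e-02  1.00828817e+02] [309.70691629   0.         322.56919073] [[-0.0, -0.962, -0.271, 0.068], [1.0, -0.0, 0.0, -0.001], [-0.0, -0.271, 0.962, -0.165], [0.0, 0.0, 0.0, 1.0]]
wide 6695 z 0.0447 (array([ 572.2, -153.7]), 71.2, 54.6, 'long axis deg', -80.2)
delta [-0.0026  0.0012  0.0806] turn [-0.0026 -0.0011 -0.003 ] rows 2.0
```

```bash
python3 -m handwheel '[{"delta_pos":[-0.0026,0.0012,0.035],"turn":[-0.002,0,0.01],"gripper":-1},{"delta_pos":[-0.0026,0.0012,0.065],"turn":[-0.002,0,0.01],"gripper":-1},{"delta_pos":[-0.0026,0.0012,0.08],"turn":[-0.002,0,0.01],"gripper":-1},{"delta_pos":[-0.0026,0.0012,0.08],"turn":[-0.002,0,0.01],"gripper":1},{"delta_pos":[-0.0026,0.0012,0.08],"turn":[-0.002,0,0.01],"gripper":1},{"delta_pos":[-0.0026,0.0012,0.08],"turn":[-0.002,0,0.01],"gripper":1},{"delta_pos":[-0.0026,0.0012,0.08],"turn":[-0.002,0,0.01],"gripper":1},{"delta_pos":[-0.0026,0.0012,0.08],"turn":[-0.002,0,0.01],"gripper":1},{"delta_pos":[-0.0026,0.0012,0.08],"turn":[-0.002,0,0.01],"gripper":1}]' 35
python3 -m handwheel '[{"delta_pos":[0,0,-0.03],"turn":[0,0,0],"gripper":1},{"delta_pos":[0,0,-0.07],"turn":[0,0,0],"gripper":1},{"delta_pos":[0,0,-0.11],"turn":[0,0,0],"gripper":1},{"delta_pos":[0,0,-0.15],"turn":[0,0,0],"gripper":1},{"delta_pos":[0,0,-0.19],"turn":[0,0,0],"gripper":1},{"delta_pos":[0,0,-0.22],"turn":[0,0,0],"gripper":1},{"delta_pos":[0,0,-0.24],"turn":[0,0,0],"gripper":1},{"delta_pos":[0,0,-0.24],"turn":[0,0,0],"gripper":1}]'
python3 - <<'E'
from h import *
from station import telemetry
s=telemetry.get_state(); go(s,[.495,.430,.25],42)
E
```

```text
time_s: 10.45
eef_pos: [0.5762, -0.1557, 0.0224]
tool_rot: [3.132, 0.005, 1.75]
ft_force: [-8.5, -2.9, 33.0]
finger_gap: 0.0006
finger_force: 16.9
time_s: 11.25
eef_pos: [0.5736, -0.1545, 0.2621]
tool_rot: [3.132, 0.004, 1.75]
ft_force: [-0.7, 0.6, 0.7]
finger_gap: 0.0001
finger_force: 0.0
delta [0.5892 0.0267 0.0099] turn [ 1.0800e-02 -1.0000e-03  1.0168e+00] rows 12.0
```

The grip missed: the fingers shut empty. Look before going on.

```bash
python3 look.py w8; python3 - <<'E'
from meas import *
top("wide",320,200,.044)
E
```

```text
11.25 [ 0.57361141 -0.15452862  0.26214378] [179.45801757   0.23907228 100.25882754] [309.70691629   0.         322.56919073] [[-0.0, -0.962, -0.271, 0.068], [1.0, -0.001, 0.0, -0.001], [-0.0, -0.271, 0.962, -0.165], [0.0, 0.0, 0.0, 1.0]]
wide 2407 z 0.0447 (array([ 575.1, -153.4]), 71.0, 53.8, 'long axis deg', -79.1)
```

View pics/w8.png

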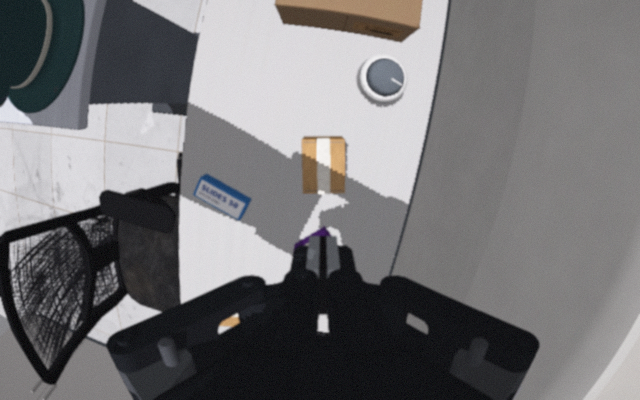

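The carton is still upright and at (575.1,-153.4) mm (pixel (324,165)); the fingers closed too early or too high and slid off. This time I'll descend deeper, let it settle, check, and then close.

```bash
python3 - <<'E'
from meas import *
go(s,[.5750,-.1536,.10],100.7)
E
python3 -m handwheel '[{"delta_pos":[0,0,0],"turn":[0,0,0],"gripper":-1},{"delta_pos":[0,0,0],"turn":[0,0,0],"gripper":-1},{"delta_pos":[0,0,0],"turn":[0,0,0],"gripper":-1},{"delta_pos":[0,0,0],"turn":[0,0,0],"gripper":-1},{"delta_pos":[0,0,0],"turn":[0,0,0],"gripper":-1}]'
```

```text
delta [ 0.0013 -0.      0.1621] turn [ 0.0094  0.0042 -0.0077] rows 4.0
time_s: 11.8
eef_pos: [0.5727, -0.1543, 0.2563]
tool_rot: [3.139, 0.001, 1.75]
ft_force: [-0.3, 0.0, 0.3]
finger_gap: 0.0721
finger_force: 0.0
```

```bash
python3 -m handwheel '[{"delta_pos":[0.0005,0.0024,0.04],"turn":[0.003,0.001,-0.005],"gripper":-1},{"delta_pos":[0.0005,0.0024,0.085],"turn":[0.003,0.001,-0.005],"gripper":-1},{"delta_pos":[0.0005,0.0024,0.13],"turn":[0.003,0.001,-0.005],"gripper":-1},{"delta_pos":[0.0005,0.0024,0.17],"turn":[0.003,0.001,-0.005],"gripper":-1},{"delta_pos":[0.0005,0.0024,0.2],"turn":[0.003,0.001,-0.005],"gripper":-1},{"delta_pos":[0.0005,0.0024,0.225],"turn":[0.003,0.001,-0.005],"gripper":-1},{"delta_pos":[0.0005,0.0024,0.24],"turn":[0.003,0.001,-0.005],"gripper":-1},{"delta_pos":[0.0005,0.0024,0.246],"turn":[0.003,0.001,-0.005],"gripper":-1},{"delta_pos":[0.0005,0.0024,0.246],"turn":[0.003,0.001,-0.005],"gripper":-1},{"delta_pos":[0.0005,0.0024,0.246],"turn":[0.003,0.001,-0.005],"gripper":-1},{"delta_pos":[0.0005,0.0024,0.246],"turn":[0.003,0.001,-0.005],"gripper":-1}]' 30
```

```text
time_s: 12.9
eef_pos: [0.5766, -0.1537, 0.012]
tool_rot: [3.14, 0.001, 1.755]
ft_force: [0.3, 0.6, 0.1]
finger_gap: 0.0855
finger_force: 0.0
```

```bash
python3 -m handwheel '[{"delta_pos":[0,0,0],"turn":[0,0,0],"gripper":0.4},{"delta_pos":[0,0,0],"turn":[0,0,0],"gripper":1},{"delta_pos":[0,0,0],"turn":[0,0,0],"gripper":1},{"delta_pos":[0,0,0],"turn":[0,0,0],"gripper":1},{"delta_pos":[0,0,0],"turn":[0,0,0],"gripper":1},{"delta_pos":[0,0,0],"turn":[0,0,0],"gripper":1},{"delta_pos":[0,0,0],"turn":[0,0,0],"gripper":1}]' 30
```

```text
time_s: 13.6
eef_pos: [0.5761, -0.1535, 0.0113]
tool_rot: [3.141, 0.0, 1.755]
ft_force: [-1.3, 1.0, 5.8]
finger_gap: 0.0527
finger_force: 31.9
```

Gripped (gap 52.7 mm). Lift, then carry across.

```bash
python3 -m handwheel '[{"delta_pos":[0,0,-0.015],"turn":[0,0,0],"gripper":1},{"delta_pos":[0,0,-0.04],"turn":[0,0,0],"gripper":1},{"delta_pos":[0,0,-0.075],"turn":[0,0,0],"gripper":1},{"delta_pos":[0,0,-0.11],"turn":[0,0,0],"gripper":1},{"delta_pos":[0,0,-0.145],"turn":[0,0,0],"gripper":1},{"delta_pos":[0,0,-0.18],"turn":[0,0,0],"gripper":1},{"delta_pos":[0,0,-0.21],"turn":[0,0,0],"gripper":1},{"delta_pos":[0,0,-0.235],"turn":[0,0,0],"gripper":1},{"delta_pos":[0,0,-0.245],"turn":[0,0,0],"gripper":1},{"delta_pos":[0,0,-0.245],"turn":[0,0,0],"gripper":1}]' 35
python3 - <<'E'
from h import *
from station import telemetry
s=telemetry.get_state(); go(s,[.51,.10,.26],75);go(s,[.495,.430,.26],42)
E
```

```text
time_s: 14.6
eef_pos: [0.576, -0.1536, 0.2571]
tool_rot: [3.14, 0.001, 1.755]
ft_force: [0.8, -0.6, -2.0]
finger_gap: 0.0525
finger_force: 38.6
delta [ 0.2614 -0.0185 -0.0032] turn [2.200e-03 4.000e-04 4.458e-01] rows 6.0
delta [ 0.5885  0.0271 -0.0033] turn [ 2.3000e-03 -3.0000e-04  1.0218e+00] rows 12.0
```

```bash
python3 -m handwheel '[{"delta_pos":[0.02,0,0],"turn":[0,0,0.03],"gripper":1},{"delta_pos":[0.05,-0.004,0],"turn":[0,0,0.08],"gripper":1},{"delta_pos":[0.09,-0.007,0],"turn":[0,0,0.15],"gripper":1},{"delta_pos":[0.13,-0.01,0],"turn":[0,0,0.22],"gripper":1},{"delta_pos":[0.17,-0.012,0],"turn":[0,0,0.29],"gripper":1},{"delta_pos":[0.21,-0.015,0],"turn":[0,0,0.36],"gripper":1},{"delta_pos":[0.25,-0.016,0],"turn":[0,0,0.43],"gripper":1},{"delta_pos":[0.29,-0.014,0],"turn":[0,0,0.5],"gripper":1},{"delta_pos":[0.33,-0.01,0],"turn":[0,0,0.57],"gripper":1},{"delta_pos":[0.37,-0.005,0],"turn":[0,0,0.64],"gripper":1},{"delta_pos":[0.4,0,0],"turn":[0,0,0.69],"gripper":1},{"delta_pos":[0.42,0.003,0],"turn":[0,0,0.73],"gripper":1}]'
python3 - <<'E'
from h import *
from station import telemetry
s=telemetry.get_state(); go(s,[.475,.412,.26],42)
E
```

```text
time_s: 15.8
eef_pos: [0.501, 0.2619, 0.2536]
tool_rot: [-3.14, 0.002, 1.024]
ft_force: [-0.2, -0.1, -2.2]
finger_gap: 0.0524
finger_force: 38.6
delta [ 0.1147 -0.1003 -0.0065] turn [-0.0013  0.0021  0.2912] rows 4.0
```

```bash
python3 -m handwheel '[{"delta_pos":[0.03,-0.026,-0.003],"turn":[0,0,0.07],"gripper":1},{"delta_pos":[0.06,-0.052,-0.006],"turn":[0,0,0.15],"gripper":1},{"delta_pos":[0.09,-0.078,-0.006],"turn":[0,0,0.22],"gripper":1},{"delta_pos":[0.11,-0.096,-0.006],"turn":[-0.001,0.002,0.28],"gripper":1},{"delta_pos":[0.115,-0.1,-0.006],"turn":[-0.001,0.002,0.291],"gripper":1},{"delta_pos":[0.115,-0.1,-0.006],"turn":[-0.001,0.002,0.291],"gripper":1}]'
python3 look.py w9
python3 - <<'E'
from meas import *
zz=s["eef_pos"][2]+.033; c=f["color"].astype(int)
m=blob((abs(z-zz)<.006)&(f["range_z"]>0),320,250)&(c.max(2)>90); r=rect(P[m][:,:2]); print(np.median(z[m])-s["eef_pos"][2],r)
off=np.array(r[0])/1000-s["eef_pos"][:2]; print("off tray axes",off@tx,off@ty)
top("narrow",320,160,.048)
d=(c.max(2)<70)&(abs(z-.004)<.01)&(P[...,1]>.3); m=blob(d,326,90); r=rect(P[m][:,:2]); print("bay",m.sum(),r,intray(r[0]))
go(s,np.r_[O-tx*.025-tx*(off@tx),.08],42)
E
```

```text
time_s: 16.4
eef_pos: [0.4756, 0.4105, 0.2599]
tool_rot: [3.141, 0.0, 0.736]
ft_force: [0.2, -0.2, -2.5]
finger_gap: 0.0528
finger_force: 38.6
16.4 [0.4756463  0.41047817 0.25987903] [1.79965248e+02 1.37037407e-02 4.21516602e+01] [309.70691629   0.         322.56919073] [[-0.0, -0.962, -0.271, 0.068], [1.0, -0.0, -0.0, 0.0], [0.0, -0.271, 0.962, -0.165], [0.0, 0.0, 0.0, 1.0]]
0.03333213073130731 (array([475.5, 410.4]), 72.0, 66.3, 'long axis deg', 41.0)
off tray axes 0.00016102613454557606 -3.980303152633775e-05
narrow 335 z 0.0487 (array([475.5, 412.4]), 52.0, 9.5, 'long axis deg', -47.5)
bay 2507 (array([513.2, 446.7]), 75.4, 60.1, 'long axis deg', 42.1) [-25.3  -0.3]
delta [ 0.0521 -0.0015  0.1799] turn [0.0006 0.0002 0.0026] rows 4.0
```

View pics/w9.png

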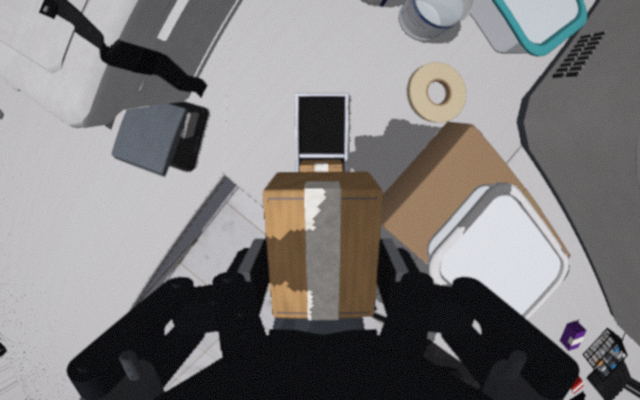

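The wide carton is held centred (322,250) above the tray, with the large bay open at (323,125). Move over the bay.

```bash
python3 -m handwheel '[{"delta_pos":[0.02,-0.0005,0.02],"turn":[0,0,0],"gripper":1},{"delta_pos":[0.045,-0.0015,0.05],"turn":[0,0,0],"gripper":1},{"delta_pos":[0.0521,-0.0015,0.09],"turn":[0,0,0],"gripper":1},{"delta_pos":[0.0521,-0.0015,0.13],"turn":[0,0,0.002],"gripper":1},{"delta_pos":[0.0521,-0.0015,0.16],"turn":[0,0,0.002],"gripper":1},{"delta_pos":[0.0521,-0.0015,0.17],"turn":[0,0,0.002],"gripper":1},{"delta_pos":[0.0521,-0.0015,0.17],"turn":[0,0,0.002],"gripper":1},{"delta_pos":[0.0521,-0.0015,0.17],"turn":[0,0,0.002],"gripper":1}]'
python3 - <<'E'
from h import *
from station import telemetry
s=telemetry.get_state(); go(s,[.5132,.4463,.016],42)
E
```

```text
time_s: 17.25
eef_pos: [0.515, 0.4463, 0.0938]
tool_rot: [3.141, -0.004, 0.732]
ft_force: [0.4, 0.3, -0.5]
finger_gap: 0.0528
finger_force: 38.5
delta [-0.0017 -0.0013  0.0778] turn [ 0.0008 -0.0044 -0.0015] rows 2.0
```

```bash
python3 -m handwheel '[{"delta_pos":[-0.0014,-0.0013,0.02],"turn":[0,-0.004,-0.001],"gripper":1},{"delta_pos":[-0.0014,-0.0013,0.04],"turn":[0,-0.004,-0.001],"gripper":1},{"delta_pos":[-0.0014,-0.0013,0.055],"turn":[0,-0.004,-0.001],"gripper":1},{"delta_pos":[-0.0014,-0.0013,0.065],"turn":[0,-0.004,-0.001],"gripper":1},{"delta_pos":[-0.0014,-0.0013,0.073],"turn":[0,-0.004,-0.001],"gripper":1},{"delta_pos":[-0.0014,-0.0013,0.078],"turn":[0,-0.004,-0.001],"gripper":1},{"delta_pos":[-0.0014,-0.0013,0.078],"turn":[0,-0.004,-0.001],"gripper":1},{"delta_pos":[-0.0014,-0.0013,0.078],"turn":[0,-0.004,-0.001],"gripper":1}]'
```

```text
time_s: 18.05
eef_pos: [0.5127, 0.4467, 0.0153]
tool_rot: [3.141, 0.001, 0.733]
ft_force: [-5.7, -4.7, 9.1]
finger_gap: 0.0525
finger_force: 39.6
```

```bash
python3 -m handwheel '[{"delta_pos":[0,0,0],"turn":[0,0,0],"gripper":-1},{"delta_pos":[0,0,0],"turn":[0,0,0],"gripper":-1},{"delta_pos":[0,0,0],"turn":[0,0,0],"gripper":-1},{"delta_pos":[0,0,0],"turn":[0,0,0],"gripper":-1},{"delta_pos":[0,0,-0.03],"turn":[0,0,0],"gripper":-1},{"delta_pos":[0,0,-0.07],"turn":[0,0,0],"gripper":-1},{"delta_pos":[0,0,-0.11],"turn":[0,0,0],"gripper":-1},{"delta_pos":[0,0,-0.15],"turn":[0,0,0],"gripper":-1},{"delta_pos":[0,0,-0.19],"turn":[0,0,0],"gripper":-1},{"delta_pos":[0,0,-0.23],"turn":[0,0,0],"gripper":-1},{"delta_pos":[-0.02,0,-0.24],"turn":[0,0,0],"gripper":-1},{"delta_pos":[-0.02,0,-0.24],"turn":[0,0,0],"gripper":-1}]'
python3 look.py w10
python3 - <<'E'
from meas import *
m=(abs(z-.0485)<.006)&(f["range_z"]>0)
n,L,st,ce=cv2.connectedComponentsWithStats(m.astype(np.uint8))
for i in range(1,n):
    if st[i,4]>300: r=rect(P[L==i][:,:2]); print(st[i,4],ce[i].round(),r,intray(r[0]),np.median(z[L==i]),np.percentile(z[L==i],[5,95]).round(4))
go(s,[.52,.14,.27],28);go(s,[.47,-.41,.27],14)
E
```

```text
time_s: 19.25
eef_pos: [0.4975, 0.4332, 0.2569]
tool_rot: [3.141, -0.002, 0.733]
ft_force: [0.3, 0.2, 0.4]
finger_gap: 0.0854
finger_force: 0.0
19.25 [0.49754736 0.43322047 0.2568858 ] [ 1.79947491e+02 -1.31255911e-01  4.19881059e+01] [309.70691629   0.         322.56919073] [[-0.0, -0.962, -0.271, 0.068], [1.0, -0.0, -0.0, 0.0], [0.0, -0.271, 0.962, -0.165], [0.0, 0.0, 0.0, 1.0]]
353 [215.  50.] (array([523.8, 635.5]), 145.3, 4.4, 'long axis deg', 11.2) [-159.5 -133.5] 0.048261321965216736 [0.0433 0.0539]
486 [542. 128.] (array([762.7, 214.1]), 293.8, 123.7, 'long axis deg', 43.5) [-55.  339.5] 0.047624965822874954 [0.043  0.0528]
731 [171. 141.] (array([394.5, 604.5]), 81.1, 63.0, 'long axis deg', 82.2) [ -42.6 -197. ] 0.05084398969363593 [0.0447 0.0542]
2556 [322. 152.] (array([512.7, 446.4]), 70.5, 54.3, 'long axis deg', 41.9) [-24.7  -0.4] 0.04872337512325936 [0.0474 0.05  ]
458 [420. 194.] (array([558.9, 318.9]), 163.9, 3.3, 'long axis deg', 2.1) [ 26.3 125.3] 0.048751262279708454 [0.0432 0.054 ]
1312 [323. 204.] (array([464.3, 402.4]), 54.6, 39.3, 'long axis deg', -48.1) [40.7 -0.1] 0.04863045167916255 [0.0471 0.05  ]
delta [-0.1794  0.233  -0.0133] turn [ 0.0006 -0.0024  0.2441] rows 6.0
delta [-0.5845  0.6083 -0.0139] turn [ 3.000e-04 -2.500e-03  4.885e-01] rows 17.0
```

Both deep cartons are seated, at (-24.7,-0.4) and (40.7,-0.1). On to the flat carton.

```bash
python3 -m handwheel '[{"delta_pos":[-0.02,0.021,0],"turn":[0,0,0.02],"gripper":-1},{"delta_pos":[-0.053,0.055,-0.01],"turn":[0,0,0.05],"gripper":-1},{"delta_pos":[-0.087,0.09,-0.014],"turn":[0,0,0.08],"gripper":-1},{"delta_pos":[-0.121,0.126,-0.014],"turn":[0,0,0.11],"gripper":-1},{"delta_pos":[-0.155,0.161,-0.014],"turn":[0,0,0.14],"gripper":-1},{"delta_pos":[-0.189,0.197,-0.014],"turn":[0,0,0.17],"gripper":-1},{"delta_pos":[-0.223,0.232,-0.014],"turn":[0,0,0.2],"gripper":-1},{"delta_pos":[-0.257,0.267,-0.014],"turn":[0,0,0.23],"gripper":-1},{"delta_pos":[-0.291,0.303,-0.014],"turn":[0,0,0.26],"gripper":-1},{"delta_pos":[-0.325,0.338,-0.014],"turn":[0,0,0.29],"gripper":-1},{"delta_pos":[-0.359,0.374,-0.014],"turn":[0,0,0.32],"gripper":-1},{"delta_pos":[-0.393,0.409,-0.014],"turn":[0,0,0.35],"gripper":-1}]'
python3 - <<'E'
from h import *
from station import telemetry
s=telemetry.get_state(); go(s,[.468,-.418,.20],14)
E
```

```text
time_s: 20.5
eef_pos: [0.479, -0.1355, 0.2676]
tool_rot: [3.141, 0.002, 0.381]
ft_force: [1.4, 0.1, 0.3]
finger_gap: 0.0853
finger_force: 0.0
delta [-0.1152  0.2581  0.0679] turn [0.0005 0.0022 0.1371] rows 6.0
```

```bash
python3 -m handwheel '[{"delta_pos":[-0.017,0.038,0],"turn":[0,0,0.02],"gripper":-1},{"delta_pos":[-0.035,0.078,0],"turn":[0,0,0.05],"gripper":-1},{"delta_pos":[-0.053,0.118,0.01],"turn":[0,0,0.07],"gripper":-1},{"delta_pos":[-0.07,0.157,0.025],"turn":[0,0,0.09],"gripper":-1},{"delta_pos":[-0.087,0.195,0.04],"turn":[0,0,0.11],"gripper":-1},{"delta_pos":[-0.104,0.233,0.055],"turn":[0,0.002,0.13],"gripper":-1},{"delta_pos":[-0.115,0.258,0.068],"turn":[0,0.002,0.137],"gripper":-1},{"delta_pos":[-0.115,0.258,0.068],"turn":[0,0.002,0.137],"gripper":-1},{"delta_pos":[-0.115,0.258,0.068],"turn":[0,0.002,0.137],"gripper":-1}]' 40
python3 look.py w11
python3 - <<'E'
from meas import *
top("flat",320,200,.024); top("slides",180,50,.026)
go(s,[.4875,-.413,.0],13.8)
E
```

```text
time_s: 21.4
eef_pos: [0.4687, -0.4159, 0.1995]
tool_rot: [-3.14, 0.0, 0.245]
ft_force: [-0.2, 1.1, -0.5]
finger_gap: 0.0855
finger_force: 0.0
21.4 [ 0.46872144 -0.41593425  0.19952437] [-1.79936902e+02  2.43575112e-02  1.40367265e+01] [309.70691629   0.         322.56919073] [[-0.0, -0.962, -0.272, 0.068], [1.0, -0.0, -0.001, 0.001], [0.0, -0.272, 0.962, -0.165], [0.0, 0.0, 0.0, 1.0]]
flat 5219 z 0.0247 (array([ 488.9, -414.3]), 110.1, 59.5, 'long axis deg', 14.1)
slides 117 z 0.0261 (array([ 575.2, -299.3]), 44.2, 20.6, 'long axis deg', -13.9)
delta [0.019  0.0019 0.1995] turn [-0.0011  0.0004  0.0041] rows 5.0
```

View pics/w11.png

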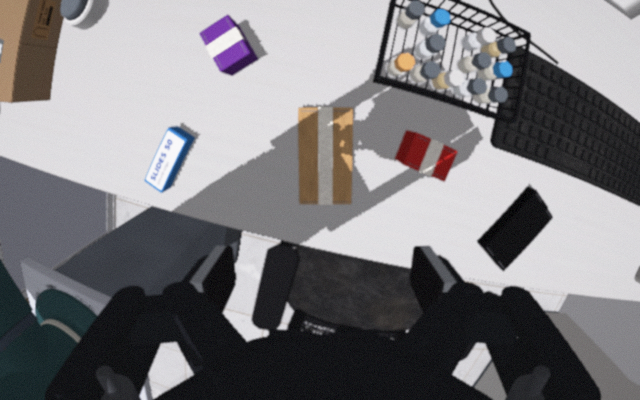

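The flat carton (326,155) is at (488.9,-414.3) mm, yaw 14.1°. The red box (427,155) leaves enough room for the right finger.

```bash
python3 -m handwheel '[{"delta_pos":[0.01,0.0015,0.03],"turn":[0,0,0],"gripper":-1},{"delta_pos":[0.02,0.0034,0.07],"turn":[0,0,0],"gripper":-1},{"delta_pos":[0.02,0.0034,0.11],"turn":[0,0,0],"gripper":-1},{"delta_pos":[0.02,0.0034,0.145],"turn":[0,0,0],"gripper":-1},{"delta_pos":[0.02,0.0034,0.17],"turn":[0,0,0],"gripper":-1},{"delta_pos":[0.02,0.0034,0.185],"turn":[0,0,0],"gripper":-1},{"delta_pos":[0.02,0.0034,0.193],"turn":[0,0,0],"gripper":-1},{"delta_pos":[0.02,0.0034,0.193],"turn":[0,0,0],"gripper":-1},{"delta_pos":[0.02,0.0034,0.193],"turn":[0,0,0],"gripper":-1}]'
```

```text
time_s: 22.35
eef_pos: [0.49, -0.4147, 0.0097]
tool_rot: [3.139, -0.002, 0.246]
ft_force: [-0.5, 0.1, 0.2]
finger_gap: 0.0849
finger_force: 0.0
```

```bash
python3 -m handwheel '[{"delta_pos":[-0.001,0,0.005],"turn":[0,0,0],"gripper":-1},{"delta_pos":[-0.001,0,0.0105],"turn":[0.002,-0.002,0],"gripper":-1},{"delta_pos":[-0.001,0,0.0105],"turn":[0.002,-0.002,0],"gripper":-1},{"delta_pos":[-0.001,0,0.0105],"turn":[0.002,-0.002,0],"gripper":-1},{"delta_pos":[-0.001,0,0.0105],"turn":[0.002,-0.002,0],"gripper":1},{"delta_pos":[-0.001,0,0.0105],"turn":[0.002,-0.002,0],"gripper":1},{"delta_pos":[-0.001,0,0.0105],"turn":[0.002,-0.002,0],"gripper":1},{"delta_pos":[-0.001,0,0.0105],"turn":[0.002,-0.002,0],"gripper":1},{"delta_pos":[-0.001,0,0.0105],"turn":[0.002,-0.002,0],"gripper":1},{"delta_pos":[-0.001,0,0.0105],"turn":[0.002,-0.002,0],"gripper":1}]' 35
```

```text
time_s: 23.35
eef_pos: [0.4906, -0.4165, 0.0025]
tool_rot: [3.137, -0.003, 0.246]
ft_force: [-3.9, 7.0, 40.6]
finger_gap: 0.0007
finger_force: 20.7
```

The fingers shut empty again. Lift gently and look.

```bash
python3 -m handwheel '[{"delta_pos":[0,0,-0.01],"turn":[0,0,0],"gripper":1},{"delta_pos":[0,0,-0.03],"turn":[0,0,0],"gripper":1},{"delta_pos":[0,0,-0.06],"turn":[0,0,0],"gripper":1},{"delta_pos":[0,0,-0.1],"turn":[0,0,0],"gripper":-1},{"delta_pos":[0,0,-0.14],"turn":[0,0,0],"gripper":-1},{"delta_pos":[-0.02,0,-0.18],"turn":[0,0,0],"gripper":-1},{"delta_pos":[-0.02,0,-0.2],"turn":[0,0,0],"gripper":-1},{"delta_pos":[-0.02,0,-0.2],"turn":[0,0,0],"gripper":-1},{"delta_pos":[-0.02,0,-0.2],"turn":[0,0,0],"gripper":-1},{"delta_pos":[-0.02,0,-0.2],"turn":[0,0,0],"gripper":-1}]' 30
python3 look.py w12
python3 - <<'E'
from meas import *
top("flat",320,200,.024)
E
```

```text
time_s: 24.35
eef_pos: [0.4691, -0.4192, 0.1962]
tool_rot: [-3.139, 0.002, 0.246]
ft_force: [0.7, -0.5, -0.2]
finger_gap: 0.0852
finger_force: 0.0
24.35 [ 0.46909013 -0.41923349  0.19616712] [-1.79855471e+02  1.27085013e-01  1.40934017e+01] [309.70691629   0.         322.56919073] [[-0.0, -0.962, -0.272, 0.068], [1.0, -0.0, -0.001, 0.001], [0.0, -0.272, 0.962, -0.165], [0.0, 0.0, 0.0, 1.0]]
flat 5376 z 0.0247 (array([ 489.2, -414.1]), 110.2, 60.9, 'long axis deg', 14.3)
```

View pics/w12.png

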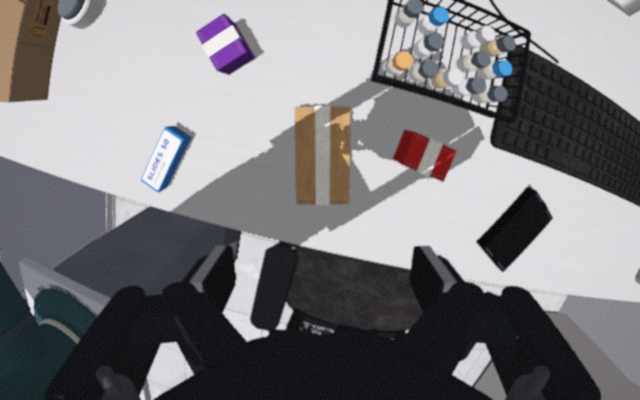

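The carton is untouched at (323,155). Both misses were closures at over 30 N, while 30 N worked, so I'll pre-close partway and then squeeze slowly at low force.

```bash
python3 -m handwheel '[{"delta_pos":[0.01,0,0.03],"turn":[0,0,0],"gripper":-1},{"delta_pos":[0.0205,0,0.07],"turn":[-0.0025,0.002,0],"gripper":-1},{"delta_pos":[0.0205,0,0.11],"turn":[-0.0025,0.002,0],"gripper":-1},{"delta_pos":[0.0205,0,0.145],"turn":[-0.0025,0.002,0],"gripper":-1},{"delta_pos":[0.0205,0,0.17],"turn":[-0.0025,0.002,0],"gripper":-1},{"delta_pos":[0.0205,0,0.185],"turn":[-0.0025,0.002,0],"gripper":-1},{"delta_pos":[0.0205,0,0.195],"turn":[-0.0025,0.002,0],"gripper":-1},{"delta_pos":[0.0205,0,0.197],"turn":[-0.0025,0.002,0],"gripper":-1},{"delta_pos":[0.0205,0,0.197],"turn":[-0.0025,0.002,0],"gripper":-0.7},{"delta_pos":[0.0205,0,0.197],"turn":[-0.0025,0.002,0],"gripper":-0.6},{"delta_pos":[0.0205,0,0.197],"turn":[-0.0025,0.002,0],"gripper":-0.55},{"delta_pos":[0.0205,0,0.197],"turn":[-0.0025,0.002,0],"gripper":-0.55}]' 25
```

```text
time_s: 25.6
eef_pos: [0.4892, -0.4148, 0.0015]
tool_rot: [3.139, -0.001, 0.246]
ft_force: [-0.4, -0.2, 0.0]
finger_gap: 0.0665
finger_force: 0.0
```

```bash
python3 -m handwheel '[{"delta_pos":[0,0,0],"turn":[0,0,0],"gripper":-0.5},{"delta_pos":[0,0,0],"turn":[0,0,0],"gripper":-0.45},{"delta_pos":[0,0,0],"turn":[0,0,0],"gripper":-0.4},{"delta_pos":[0,0,0],"turn":[0,0,0],"gripper":-0.35},{"delta_pos":[0,0,0],"turn":[0,0,0],"gripper":-0.3},{"delta_pos":[0,0,0],"turn":[0,0,0],"gripper":-0.3}]' 25
```

```text
time_s: 26.2
eef_pos: [0.4889, -0.4145, 0.0007]
tool_rot: [3.14, -0.001, 0.246]
ft_force: [-0.3, -0.2, -0.7]
finger_gap: 0.0552
finger_force: 0.0
```

Gap 55 mm with no force, although the carton is 60 mm wide, so I need to see where the pads are.

```bash
python3 look.py w13; python3 - <<'E'
from meas import *
top("flat",320,230,.024)
# points in tool frame around the fingers
R=Ro.from_euler("xyz",s["tool_rot"]).as_matrix(); Q=(P-s["eef_pos"])@R*1000
for v in range(200,330,12): print(v,[tuple(Q[v,u].round().astype(int)) for u in (225,240,255,270,320,375,390,405,420)])
i=cv2.resize(f["color"][120:330,170:480],None,fx=2.5,fy=2.5); cv2.imwrite("pics/w13c.png",i)
E
```

```text
26.2 [ 0.48891316 -0.41454358  0.00071347] [ 1.79901902e+02 -4.44189131e-02  1.40847416e+01] [309.70691629   0.         322.56919073] [[-0.0, -0.962, -0.272, 0.068], [1.0, -0.0, -0.001, 0.001], [0.0, -0.272, 0.962, -0.165], [0.0, 0.0, 0.0, 1.0]]
flat 22136 z 0.0247 (array([ 490.1, -413.9]), 109.0, 60.6, 'long axis deg', 14.0)
200 [(np.int64(21), np.int64(-55), np.int64(0)), (np.int64(20), np.int64(-46), np.int64(1)), (np.int64(21), np.int64(-37), np.int64(0)), (np.int64(27), np.int64(-25), np.int64(-22)), (np.int64(28), np.int64(0), np.int64(-24)), (np.int64(27), np.int64(26), np.int64(-23)), (np.int64(21), np.int64(39), np.int64(0)), (np.int64(21), np.int64(48), np.int64(0)), (np.int64(21), np.int64(57), np.int64(0))]
212 [(np.int64(14), np.int64(-55), np.int64(-1)), (np.int64(13), np.int64(-47), np.int64(1)), (np.int64(14), np.int64(-38), np.int64(0)), (np.int64(22), np.int64(-24), np.int64(-25)), (np.int64(22), np.int64(0), np.int64(-24)), (np.int64(21), np.int64(26), np.int64(-24)), (np.int64(13), np.int64(39), np.int64(0)), (np.int64(13), np.int64(48), np.int64(0)), (np.int64(13
[... 3020 characters left out ...]
4(-62)), (np.int64(-35), np.int64(-28), np.int64(-25)), (np.int64(-34), np.int64(-1), np.int64(-24)), (np.int64(-53), np.int64(35), np.int64(1)), (np.int64(-8), np.int64(28), np.int64(-62)), (np.int64(17), np.int64(24), np.int64(-95)), (np.int64(16), np.int64(28), np.int64(-95))]
320 [(np.int64(16), np.int64(-25), np.int64(-100)), (np.int64(17), np.int64(-21), np.int64(-101)), (np.int64(16), np.int64(-17), np.int64(-100)), (np.int64(-44), np.int64(-29), np.int64(-24)), (np.int64(-43), np.int64(-1), np.int64(-24)), (np.int64(-63), np.int64(36), np.int64(1)), (np.int64(16), np.int64(19), np.int64(-100)), (np.int64(16), np.int64(23), np.int64(-99)), (np.int64(16), np.int64(27), np.int64(-100))]
```

View pics/w13c.png

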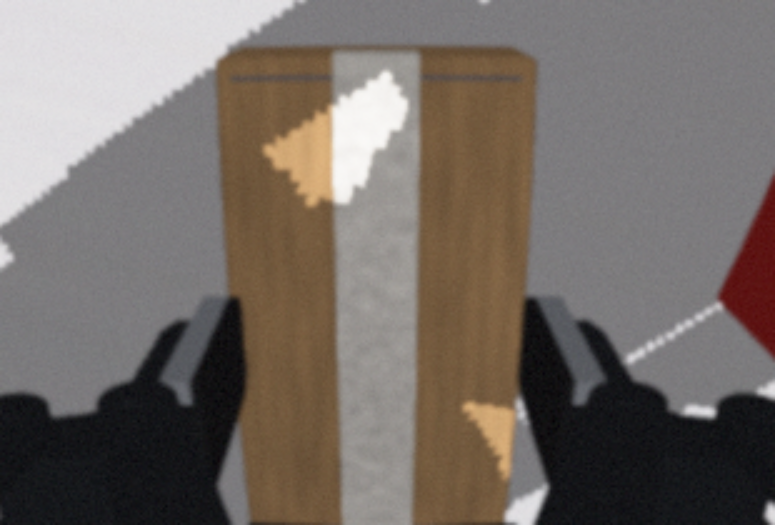

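```bash
python3 - <<'E'
from meas import *
R=Ro.from_euler("xyz",s["tool_rot"]).as_matrix(); Q=(P-s["eef_pos"])@R*1000
for u in range(235,276,5):
    q=Q[232:262,u]; print(u,[tuple(int(a) for a in x.round()) for x in q[::3]])
E
```

```text
235 [(1, -51, -1), (-1, -51, 1), (-3, -51, 1), (-5, -51, 0), (-7, -52, 0), (-9, -52, 1), (-11, -52, 0), (6, -40, -39), (7, -39, -42), (6, -38, -45)]
240 [(1, -48, 0), (-1, -48, 0), (-3, -48, 0), (-5, -48, 0), (-7, -48, 0), (-8, -48, -1), (6, -38, -36), (6, -37, -39), (6, -37, -41), (10, -33, -53)]
245 [(2, -44, -1), (-1, -45, 0), (-3, -45, 0), (-5, -45, 1), (-6, -45, 0), (-9, -46, 1), (10, -33, -44), (10, -33, -47), (10, -32, -50), (10, -31, -52)]
250 [(1, -41, -1), (-1, -42, 1), (-2, -42, -1), (11, -33, -34), (11, -32, -38), (11, -32, -41), (10, -31, -43), (10, -31, -46), (11, -30, -50), (11, -29, -53)]
255 [(1, -39, 1), (-1, -39, 1), (11, -31, -31), (10, -31, -34), (11, -30, -38), (10, -30, -39), (11, -29, -44), (10, -28, -46), (11, -28, -50), (10, -27, -52)]
260 [(10, -31, -23), (-1, -36, 1), (10, -29, -30), (11, -28, -34), (11, -28, -38), (10, -27, -40), (10, -27, -43), (9, -27, -44), (7, -27, -42), (6, -27, -44)]
265 [(11, -28, -24), (10, -27, -26), (8, -28, -24), (8, -27, -29), (7, -27, -29), (5, -27, -29), (4, -27, -30), (3, -27, -31), (2, -27, -33), (1, -27, -34)]
270 [(11, -25, -23), (10, -25, -24), (8, -25, -24), (6, -26, -23), (5, -25, -24), (3, -26, -24), (2, -26, -25), (-1, -26, -23), (-2, -26, -24), (-4, -26, -24)]
275 [(11, -23, -25), (10, -23, -24), (8, -23, -24), (6, -23, -24), (5, -23, -25), (3, -23, -24), (2, -23, -25), (-1, -23, -24), (-2, -23, -24), (-4, -23, -24)]
```

The depth points settle it. The real fingertips are about 22 mm behind the reported TCP when shut (35 mm when open), so the pads were still above the carton top. The earlier cartons were held by their top rim only. I'll open and go about 21 mm deeper.

```bash
python3 -m handwheel '[{"delta_pos":[0,0,0],"turn":[0,0,0],"gripper":-1},{"delta_pos":[0,0,0],"turn":[0,0,0],"gripper":-1},{"delta_pos":[0,0,0],"turn":[0,0,0],"gripper":-1},{"delta_pos":[0,0,0.007],"turn":[0,0,0],"gripper":-1},{"delta_pos":[0,0,0.014],"turn":[0,0,0],"gripper":-1},{"delta_pos":[0,0,0.021],"turn":[0,0,0],"gripper":-1},{"delta_pos":[0,0,0.021],"turn":[0,0,0],"gripper":-1},{"delta_pos":[0,0,0.021],"turn":[0,0,0],"gripper":-1}]' 30
```

```text
time_s: 27.05
eef_pos: [0.4888, -0.4145, -0.0206]
tool_rot: [3.14, -0.0, 0.246]
ft_force: [0.1, -0.5, 0.8]
finger_gap: 0.0859
finger_force: 0.0
```

```bash
python3 -m handwheel '[{"delta_pos":[0,0,0],"turn":[0,0,0],"gripper":-0.55},{"delta_pos":[0,0,0],"turn":[0,0,0],"gripper":-0.5},{"delta_pos":[0,0,0],"turn":[0,0,0],"gripper":-0.4},{"delta_pos":[0,0,0],"turn":[0,0,0],"gripper":-0.2},{"delta_pos":[0,0,0],"turn":[0,0,0],"gripper":1},{"delta_pos":[0,0,0],"turn":[0,0,0],"gripper":1},{"delta_pos":[0,0,0],"turn":[0,0,0],"gripper":1}]' 30
```

```text
time_s: 27.75
eef_pos: [0.4891, -0.4147, -0.0197]
tool_rot: [3.139, -0.001, 0.246]
ft_force: [-1.2, 2.1, 5.3]
finger_gap: 0.0595
finger_force: 33.3
```

Gripped well (gap 59.5 mm). Lift and carry.

```bash
python3 -m handwheel '[{"delta_pos":[0,0,-0.015],"turn":[0,0,0],"gripper":1},{"delta_pos":[0,0,-0.04],"turn":[0,0,0],"gripper":1},{"delta_pos":[0,0,-0.075],"turn":[0,0,0],"gripper":1},{"delta_pos":[0,0,-0.115],"turn":[0,0,0],"gripper":1},{"delta_pos":[0,0,-0.155],"turn":[0,0,0],"gripper":1},{"delta_pos":[0,0,-0.195],"turn":[0,0,0],"gripper":1},{"delta_pos":[0,0,-0.23],"turn":[0,0,0],"gripper":1},{"delta_pos":[0,0,-0.255],"turn":[0,0,0],"gripper":1},{"delta_pos":[0,0,-0.27],"turn":[0,0,0],"gripper":1},{"delta_pos":[0,0,-0.27],"turn":[0,0,0],"gripper":1}]' 35
python3 - <<'E'
from h import *
from station import telemetry
s=telemetry.get_state(); go(s,[.475,.412,.25],42)
E
```

```text
time_s: 28.75
eef_pos: [0.4889, -0.4145, 0.2521]
tool_rot: [3.137, -0.002, 0.246]
ft_force: [0.2, 0.7, -1.2]
finger_gap: 0.0591
finger_force: 40.0
delta [ 0.1876 -0.805  -0.0009] turn [ 0.0048 -0.0014 -0.4872] rows 17.0
```

```bash
python3 -m handwheel '[{"delta_pos":[0.005,-0.022,0],"turn":[0,0,-0.01],"gripper":1},{"delta_pos":[0.014,-0.06,0],"turn":[0,0,-0.04],"gripper":1},{"delta_pos":[0.023,-0.1,0],"turn":[0,0,-0.06],"gripper":1},{"delta_pos":[0.033,-0.142,0],"turn":[0,0,-0.085],"gripper":1},{"delta_pos":[0.043,-0.184,0],"turn":[0,0,-0.11],"gripper":1},{"delta_pos":[0.053,-0.227,0],"turn":[0,0,-0.137],"gripper":1},{"delta_pos":[0.063,-0.27,0],"turn":[0,0,-0.163],"gripper":1},{"delta_pos":[0.073,-0.313,0],"turn":[0,0,-0.19],"gripper":1},{"delta_pos":[0.083,-0.356,0],"turn":[0,0,-0.215],"gripper":1},{"delta_pos":[0.093,-0.399,0],"turn":[0,0,-0.24],"gripper":1},{"delta_pos":[0.102,-0.438,0],"turn":[0,0,-0.265],"gripper":1},{"delta_pos":[0.109,-0.467,0],"turn":[0,0,-0.283],"gripper":1}]'
python3 - <<'E'
from h import *
from station import telemetry
s=telemetry.get_state(); go(s,[.46,.398,.25],42)
E
```

```text
time_s: 29.95
eef_pos: [0.4799, 0.0675, 0.2473]
tool_rot: [3.141, 0.001, 0.531]
ft_force: [2.0, -0.7, -2.1]
finger_gap: 0.0589
finger_force: 39.9
delta [ 0.1502 -0.2951 -0.0031] turn [ 0.0008  0.0014 -0.2021] rows 7.0
```

```bash
python3 -m handwheel '[{"delta_pos":[0.018,-0.035,0],"turn":[0,0,-0.025],"gripper":1},{"delta_pos":[0.038,-0.075,0],"turn":[0,0,-0.05],"gripper":1},{"delta_pos":[0.058,-0.115,0],"turn":[0,0,-0.08],"gripper":1},{"delta_pos":[0.079,-0.155,0],"turn":[0,0,-0.106],"gripper":1},{"delta_pos":[0.1,-0.196,0],"turn":[0,0,-0.134],"gripper":1},{"delta_pos":[0.12,-0.236,-0.003],"turn":[0,0,-0.16],"gripper":1},{"delta_pos":[0.138,-0.27,-0.003],"turn":[0,0.001,-0.186],"gripper":1},{"delta_pos":[0.15,-0.295,-0.003],"turn":[0,0.001,-0.202],"gripper":1},{"delta_pos":[0.15,-0.295,-0.003],"turn":[0,0.001,-0.202],"gripper":1},{"delta_pos":[0.15,-0.295,-0.003],"turn":[0,0.001,-0.202],"gripper":1}]'
python3 look.py w14
python3 - <<'E'
from meas import *
zz=s["eef_pos"][2]+.044; c=f["color"].astype(int)
m=blob((abs(z-zz)<.006)&(f["range_z"]>0),320,250)&(c.max(2)>70); r=rect(P[m][:,:2]); print(m.sum(),np.median(z[m])-s["eef_pos"][2],np.percentile(z[m],[2,98])-s["eef_pos"][2],r)
off=np.array(r[0])/1000-s["eef_pos"][:2]; print("off tray axes",off@tx,off@ty)
mm=(abs(z-.0485)<.005)&(f["range_z"]>0)
for u,v in((322,110),(322,150)):
    m=blob(mm,u,v); r=rect(P[m][:,:2]); print(m.sum(),r,intray(r[0]))
go(s,np.r_[O-tx*(off@tx),.12],42)
E
```

```text
time_s: 30.95
eef_pos: [0.4609, 0.3957, 0.2496]
tool_rot: [3.14, 0.002, 0.732]
ft_force: [0.4, -0.2, -1.3]
finger_gap: 0.0593
finger_force: 39.9
30.95 [0.4608811  0.39573265 0.24956833] [1.79883407e+02 1.07838906e-01 4.19235492e+01] [309.70691629   0.         322.56919073] [[-0.0, -0.962, -0.271, 0.068], [1.0, -0.0, -0.0, 0.0], [0.0, -0.271, 0.962, -0.165], [0.0, 0.0, 0.0, 1.0]]
25311 0.04428605591289694 [0.04279785 0.04558616] (array([464.4, 403.3]), 95.6, 79.4, 'long axis deg', 42.8)
off tray axes -0.0076785963868696025 -0.003269035612503201
2687 (array([513.1, 446.2]), 69.7, 54.4, 'long axis deg', 43.0) [-24.9   0. ]
2687 (array([513.1, 446.2]), 69.7, 54.4, 'long axis deg', 43.0) [-24.9   0. ]
delta [ 0.0403 -0.0029  0.1295] turn [ 0.002   0.0019 -0.0013] rows 3.0
```

View pics/w14.png

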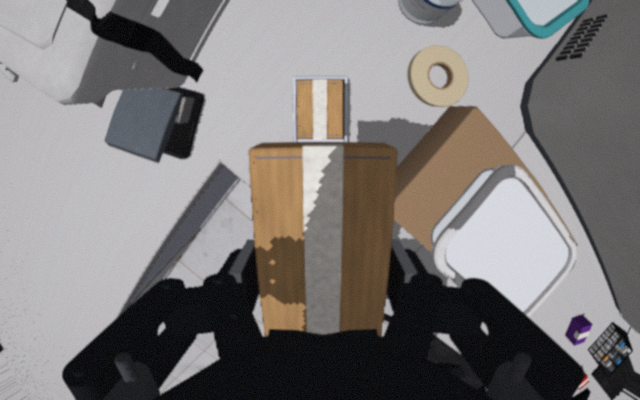

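The flat carton hangs level and straight at (322,235), with the seated cartons beyond it at (320,110). I'll use its front edge for the lengthwise offset, since the gripper hides the rear end.

```bash
python3 - <<'E'
from meas import *
m=(abs(z-s["eef_pos"][2]-.0443)<.003)&(f["range_z"]>0); a=(P[m][:,:2]-s["eef_pos"][:2])@-tx; b=(P[m][:,:2]-s["eef_pos"][:2])@ty
k=(abs(a-40e-3)<.012); print("front",np.percentile(a[abs(b)<.025],[98,99.5,100]),"sides",np.percentile(b[k],[.5,99.5]))
go(s,np.r_[O+tx*.0006,.12],42)
E
```

```text
front [0.05387365 0.05475542 0.05547527] sides [-0.0289273   0.02966031]
delta [ 0.0474 -0.0029  0.1295] turn [ 0.002   0.0019 -0.0013] rows 3.0
```

```bash
python3 -m handwheel '[{"delta_pos":[0.015,-0.001,0.01],"turn":[0,0,0],"gripper":1},{"delta_pos":[0.035,-0.002,0.035],"turn":[0.001,0.001,0],"gripper":1},{"delta_pos":[0.047,-0.003,0.07],"turn":[0.002,0.002,0],"gripper":1},{"delta_pos":[0.047,-0.003,0.105],"turn":[0.002,0.002,0],"gripper":1},{"delta_pos":[0.047,-0.003,0.13],"turn":[0.002,0.002,-0.001],"gripper":1},{"delta_pos":[0.047,-0.003,0.15],"turn":[0.002,0.002,-0.001],"gripper":1},{"delta_pos":[0.047,-0.003,0.16],"turn":[0.002,0.002,-0.001],"gripper":1},{"delta_pos":[0.047,-0.003,0.16],"turn":[0.002,0.002,-0.001],"gripper":1},{"delta_pos":[0.047,-0.003,0.16],"turn":[0.002,0.002,-0.001],"gripper":1}]'
python3 - <<'E'
from h import *
from station import telemetry
s=telemetry.get_state(); go(s,[.4942,.4292,.0295],42)
E
```

```text
time_s: 31.9
eef_pos: [0.4951, 0.429, 0.0926]
tool_rot: [3.141, -0.004, 0.731]
ft_force: [0.3, -0.4, -1.5]
finger_gap: 0.0591
finger_force: 39.9
delta [-0.0008 -0.0008  0.0631] turn [ 0.0001 -0.004  -0.0017] rows 2.0
```

```bash
python3 -m handwheel '[{"delta_pos":[-0.0008,-0.0008,0.015],"turn":[0,-0.004,-0.002],"gripper":1},{"delta_pos":[-0.0008,-0.0008,0.03],"turn":[0,-0.004,-0.002],"gripper":1},{"delta_pos":[-0.0008,-0.0008,0.043],"turn":[0,-0.004,-0.002],"gripper":1},{"delta_pos":[-0.0008,-0.0008,0.052],"turn":[0,-0.004,-0.002],"gripper":1},{"delta_pos":[-0.0008,-0.0008,0.059],"turn":[0,-0.004,-0.002],"gripper":1},{"delta_pos":[-0.0008,-0.0008,0.063],"turn":[0,-0.004,-0.002],"gripper":1},{"delta_pos":[-0.0008,-0.0008,0.063],"turn":[0,-0.004,-0.002],"gripper":1},{"delta_pos":[-0.0008,-0.0008,0.063],"turn":[0,-0.004,-0.002],"gripper":1}]'
```

```text
time_s: 32.7
eef_pos: [0.4939, 0.4295, 0.0288]
tool_rot: [3.141, 0.001, 0.734]
ft_force: [-0.1, -0.3, -1.5]
finger_gap: 0.0591
finger_force: 39.9
```

```bash
python3 -m handwheel '[{"delta_pos":[0,0,0.001],"turn":[0,0,0],"gripper":1},{"delta_pos":[0,0,0.001],"turn":[0,0,0],"gripper":1},{"delta_pos":[0,0,0.001],"turn":[0,0,0],"gripper":-1},{"delta_pos":[0,0,0.001],"turn":[0,0,0],"gripper":-1},{"delta_pos":[0,0,0.001],"turn":[0,0,0],"gripper":-1},{"delta_pos":[0,0,0.001],"turn":[0,0,0],"gripper":-1},{"delta_pos":[0,0,-0.03],"turn":[0,0,0],"gripper":-1},{"delta_pos":[0,0,-0.07],"turn":[0,0,0],"gripper":-1},{"delta_pos":[0,0,-0.11],"turn":[0,0,0],"gripper":-1},{"delta_pos":[-0.01,0,-0.15],"turn":[0,0,0],"gripper":-1},{"delta_pos":[-0.02,0,-0.19],"turn":[0,0,0],"gripper":-1},{"delta_pos":[-0.02,0,-0.21],"turn":[0,0,0],"gripper":-1}]' 30
python3 look.py w15
python3 - <<'E'
from meas import *
m=blob((abs(z-.072)<.006)&(f["range_z"]>0),320,180); r=rect(P[m][:,:2]); print(m.sum(),np.median(z[m]),np.percentile(z[m],[3,97]),r,intray(r[0]))
go(s,[.43,-.20,.22],-20)
E
```

```text
time_s: 33.9
eef_pos: [0.4789, 0.416, 0.243]
tool_rot: [3.141, -0.003, 0.734]
ft_force: [-0.7, -0.4, -0.3]
finger_gap: 0.0852
finger_force: 0.0
33.9 [0.4789356  0.41600895 0.24301696] [179.98354426  -0.18757872  42.04319568] [309.70691629   0.         322.56919073] [[-0.0, -0.962, -0.271, 0.068], [1.0, -0.0, -0.0, 0.0], [0.0, -0.271, 0.962, -0.165], [0.0, 0.0, 0.0, 1.0]]
5368 0.07267783465621833 [0.07125718 0.07416639] (array([493.7, 429.1]), 110.6, 60.4, 'long axis deg', 42.0) [ 1.  -0.2]
delta [-0.4489  0.4247  0.0217] turn [-0.0015 -0.0031  1.0829] rows 13.0
```

The flat carton lies at tray (1.0,-0.2), level. Now the slides.

```bash
python3 -m handwheel '[{"delta_pos":[-0.018,0.017,-0.005],"turn":[0,0,0.04],"gripper":-1},{"delta_pos":[-0.047,0.045,-0.01],"turn":[0,0,0.11],"gripper":-1},{"delta_pos":[-0.08,0.076,-0.01],"turn":[0,0,0.19],"gripper":-1},{"delta_pos":[-0.113,0.107,-0.01],"turn":[0,0,0.27],"gripper":-1},{"delta_pos":[-0.146,0.138,-0.01],"turn":[0,0,0.35],"gripper":-1},{"delta_pos":[-0.179,0.169,-0.01],"turn":[0,0,0.43],"gripper":-1},{"delta_pos":[-0.212,0.2,-0.01],"turn":[0,0,0.51],"gripper":-1},{"delta_pos":[-0.245,0.232,-0.01],"turn":[0,0,0.59],"gripper":-1},{"delta_pos":[-0.278,0.263,-0.01],"turn":[0,0,0.67],"gripper":-1},{"delta_pos":[-0.311,0.294,-0.01],"turn":[0,0,0.75],"gripper":-1},{"delta_pos":[-0.344,0.325,-0.01],"turn":[0,0,0.83],"gripper":-1},{"delta_pos":[-0.377,0.357,-0.01],"turn":[0,0,0.91],"gripper":-1}]'
python3 - <<'E'
from h import *
from station import telemetry
s=telemetry.get_state(); go(s,[.425,-.218,.20],-20)
E
```

```text
time_s: 35.15
eef_pos: [0.4375, -0.1032, 0.249]
tool_rot: [3.141, -0.0, -0.179]
ft_force: [1.1, 0.2, -0.1]
finger_gap: 0.0856
finger_force: 0.0
delta [0.0081 0.1151 0.0491] turn [ 9.000e-04 -1.000e-04  1.696e-01] rows 3.0
```

```bash
python3 -m handwheel '[{"delta_pos":[0.003,0.04,0.01],"turn":[0,0,0.06],"gripper":-1},{"delta_pos":[0.006,0.08,0.025],"turn":[0,0,0.12],"gripper":-1},{"delta_pos":[0.008,0.115,0.04],"turn":[0,0,0.17],"gripper":-1},{"delta_pos":[0.008,0.115,0.049],"turn":[0,0,0.17],"gripper":-1},{"delta_pos":[0.008,0.115,0.049],"turn":[0,0,0.17],"gripper":-1},{"delta_pos":[0.008,0.115,0.049],"turn":[0,0,0.17],"gripper":-1}]'
python3 look.py w16
python3 - <<'E'
from meas import *
top("slides",320,190,.026)
go(s,[.4415,-.2245,-.017],-20.2)
E
```

```text
time_s: 35.75
eef_pos: [0.426, -0.2155, 0.2004]
tool_rot: [3.141, 0.0, -0.345]
ft_force: [0.0, -0.1, -0.2]
finger_gap: 0.0853
finger_force: 0.0
35.75 [ 0.42598506 -0.21552211  0.20039658] [ 1.79953630e+02  2.14238356e-02 -1.97765813e+01] [309.70691629   0.         322.56919073] [[-0.0, -0.962, -0.272, 0.069], [1.0, -0.0, -0.001, 0.001], [0.001, -0.272, 0.962, -0.165], [0.0, 0.0, 0.0, 1.0]]
slides 1881 z 0.0268 (array([ 441.9, -225.7]), 76.9, 29.8, 'long axis deg', -20.2)
delta [0.0177 0.003  0.2174] turn [0.0008 0.0004 0.0074] rows 5.0
```

```bash
python3 -m handwheel '[{"delta_pos":[0.009,0.002,0.03],"turn":[0,0,0.007],"gripper":-1},{"delta_pos":[0.0185,0.004,0.07],"turn":[0,0,0.007],"gripper":-1},{"delta_pos":[0.0185,0.004,0.11],"turn":[0,0,0.007],"gripper":-1},{"delta_pos":[0.0185,0.004,0.15],"turn":[0,0,0.007],"gripper":-1},{"delta_pos":[0.0185,0.004,0.18],"turn":[0,0,0.007],"gripper":-1},{"delta_pos":[0.0185,0.004,0.2],"turn":[0,0,0.007],"gripper":-1},{"delta_pos":[0.0185,0.004,0.212],"turn":[0,0,0.007],"gripper":-1},{"delta_pos":[0.0185,0.004,0.217],"turn":[0,0,0.007],"gripper":-1},{"delta_pos":[0.0185,0.004,0.217],"turn":[0,0,0.007],"gripper":-1},{"delta_pos":[0.0185,0.004,0.217],"turn":[0,0,0.007],"gripper":-1}]' 25
python3 -m handwheel '[{"delta_pos":[0,0,0],"turn":[0,0,0],"gripper":-0.4},{"delta_pos":[0,0,0],"turn":[0,0,0],"gripper":0},{"delta_pos":[0,0,0],"turn":[0,0,0],"gripper":0.2},{"delta_pos":[0,0,0],"turn":[0,0,0],"gripper":0.3},{"delta_pos":[0,0,0],"turn":[0,0,0],"gripper":0.5},{"delta_pos":[0,0,0],"turn":[0,0,0],"gripper":1},{"delta_pos":[0,0,0],"turn":[0,0,0],"gripper":1},{"delta_pos":[0,0,0],"turn":[0,0,0],"gripper":1},{"delta_pos":[0,0,0],"turn":[0,0,0],"gripper":1}]' 25
```

```text
time_s: 36.8
eef_pos: [0.4424, -0.2266, -0.0157]
tool_rot: [3.14, -0.001, -0.353]
ft_force: [0.8, -0.0, 1.0]
finger_gap: 0.0854
finger_force: 0.0
time_s: 37.7
eef_pos: [0.4419, -0.2265, -0.0166]
tool_rot: [3.141, 0.0, -0.353]
ft_force: [-0.7, -0.1, 5.5]
finger_gap: 0.0296
finger_force: 25.5
```

```bash
python3 -m handwheel '[{"delta_pos":[0,0,-0.015],"turn":[0,0,0],"gripper":1},{"delta_pos":[0,0,-0.045],"turn":[0,0,0],"gripper":1},{"delta_pos":[0,0,-0.085],"turn":[0,0,0],"gripper":1},{"delta_pos":[0,0,-0.125],"turn":[0,0,0],"gripper":1},{"delta_pos":[0,0,-0.165],"turn":[0,0,0],"gripper":1},{"delta_pos":[0,0,-0.205],"turn":[0,0,0],"gripper":1},{"delta_pos":[0,0,-0.24],"turn":[0,0,0],"gripper":1},{"delta_pos":[0,0,-0.26],"turn":[0,0,0],"gripper":1},{"delta_pos":[0,0,-0.27],"turn":[0,0,0],"gripper":1},{"delta_pos":[0,0,-0.27],"turn":[0,0,0],"gripper":1}]' 30
python3 - <<'E'
from h import *
from station import telemetry
s=telemetry.get_state(); go(s,[.465,.403,.255],42)
E
```

```text
time_s: 38.7
eef_pos: [0.442, -0.2262, 0.2543]
tool_rot: [3.14, -0.001, -0.353]
ft_force: [-0.2, -0.9, -1.2]
finger_gap: 0.0294
finger_force: 30.3
delta [-0.1961 -0.5983 -0.0017] turn [ 1.8000e-03 -3.0000e-04 -1.0862e+00] rows 13.0
```

```bash
python3 -m handwheel '[{"delta_pos":[-0.008,-0.024,0],"turn":[0,0,-0.04],"gripper":1},{"delta_pos":[-0.02,-0.06,0],"turn":[0,0,-0.11],"gripper":1},{"delta_pos":[-0.033,-0.1,0],"turn":[0,0,-0.18],"gripper":1},{"delta_pos":[-0.046,-0.14,0],"turn":[0,0,-0.25],"gripper":1},{"delta_pos":[-0.059,-0.18,0],"turn":[0,0,-0.33],"gripper":1},{"delta_pos":[-0.072,-0.22,0],"turn":[0,0,-0.4],"gripper":1},{"delta_pos":[-0.085,-0.26,0],"turn":[0,0,-0.47],"gripper":1},{"delta_pos":[-0.098,-0.3,0],"turn":[0,0,-0.54],"gripper":1},{"delta_pos":[-0.111,-0.34,0],"turn":[0,0,-0.62],"gripper":1},{"delta_pos":[-0.124,-0.38,0],"turn":[0,0,-0.69],"gripper":1},{"delta_pos":[-0.137,-0.418,0],"turn":[0,0,-0.76],"gripper":1},{"delta_pos":[-0.147,-0.448,0],"turn":[0,0,-0.81],"gripper":1}]'
python3 - <<'E'
from h import *
from station import telemetry
s=telemetry.get_state(); go(s,[.465,.403,.255],42)
E
```

```text
time_s: 39.9
eef_pos: [0.4581, 0.247, 0.2509]
tool_rot: [3.141, 0.003, 0.461]
ft_force: [0.3, -0.7, -0.3]
finger_gap: 0.0294
finger_force: 30.3
delta [ 0.0755 -0.1366 -0.0044] turn [-0.0003  0.0034 -0.2723] rows 4.0
```

```bash
python3 -m handwheel '[{"delta_pos":[0.019,-0.035,0],"turn":[0,0,-0.07],"gripper":1},{"delta_pos":[0.039,-0.071,-0.002],"turn":[0,0,-0.14],"gripper":1},{"delta_pos":[0.059,-0.107,-0.004],"turn":[0,0.003,-0.21],"gripper":1},{"delta_pos":[0.071,-0.128,-0.004],"turn":[0,0.003,-0.26],"gripper":1},{"delta_pos":[0.0755,-0.137,-0.004],"turn":[0,0.003,-0.272],"gripper":1},{"delta_pos":[0.0755,-0.137,-0.004],"turn":[0,0.003,-0.272],"gripper":1},{"delta_pos":[0.0755,-0.137,-0.004],"turn":[0,0.003,-0.272],"gripper":1}]'
python3 look.py w17
python3 - <<'E'
from meas import *
zz=s["eef_pos"][2]+.043; m=(abs(z-zz)<.003)&(f["range_z"]>0); D=P[...,:2]-s["eef_pos"][:2]; a=D@-tx; b=D@ty
k=m&(abs(b)<.013)&(a>.0)&(a<.06); print("top dz",np.median(z[k])-s["eef_pos"][2],"front",np.percentile(a[k],[98,99.5,100]))
k2=m&(abs(a-.027)<.008)&(abs(b)<.03); print("sides",np.percentile(b[k2],[.5,99.5]))
m=blob((abs(z-.072)<.006)&(f["range_z"]>0),320,130); r=rect(P[m][:,:2]); print(m.sum(),r)
go(s,np.r_[O,.10],42)
E
```

```text
time_s: 40.6
eef_pos: [0.4662, 0.4004, 0.2559]
tool_rot: [3.141, -0.001, 0.727]
ft_force: [0.0, -0.4, -1.5]
finger_gap: 0.0294
finger_force: 30.3
40.6 [0.46617808 0.4003811  0.25590047] [ 1.79964041e+02 -4.00602635e-02  4.16815287e+01] [309.70691629   0.         322.56919073] [[-0.0, -0.962, -0.271, 0.068], [1.0, -0.0, -0.0, 0.0], [0.0, -0.271, 0.962, -0.165], [0.0, 0.0, 0.0, 1.0]]
top dz 0.04343294919020729 front [0.03763871 0.03807065 0.03848987]
sides [-0.01422293  0.01527117]
4637 (array([498.2, 433.2]), 99.7, 60.2, 'long axis deg', 42.1)
delta [ 0.0405 -0.003   0.1559] turn [ 0.0006 -0.0007 -0.0056] rows 4.0
```

```bash
python3 -m handwheel '[{"delta_pos":[0.015,-0.001,0.015],"turn":[0,0,-0.003],"gripper":1},{"delta_pos":[0.032,-0.003,0.045],"turn":[0,0,-0.0056],"gripper":1},{"delta_pos":[0.0405,-0.003,0.08],"turn":[0,0,-0.0056],"gripper":1},{"delta_pos":[0.0405,-0.003,0.115],"turn":[0,0,-0.0056],"gripper":1},{"delta_pos":[0.0405,-0.003,0.14],"turn":[0,0,-0.0056],"gripper":1},{"delta_pos":[0.0405,-0.003,0.155],"turn":[0,0,-0.0056],"gripper":1},{"delta_pos":[0.0405,-0.003,0.16],"turn":[0,0,-0.0056],"gripper":1},{"delta_pos":[0.0405,-0.003,0.16],"turn":[0,0,-0.0056],"gripper":1},{"delta_pos":[0.0405,-0.003,0.16],"turn":[0,0,-0.0056],"gripper":1}]'
python3 - <<'E'
from h import *
from station import telemetry
s=telemetry.get_state(); go(s,[.4942,.4293,.0565],42)
E
```

```text
time_s: 41.55
eef_pos: [0.4953, 0.4308, 0.0984]
tool_rot: [3.141, -0.004, 0.734]
ft_force: [-0.1, 0.4, -0.9]
finger_gap: 0.0295
finger_force: 30.3
delta [-0.002   0.0004  0.0419] turn [ 0.0006 -0.0039  0.001 ] rows 1.0
```

```bash
python3 -m handwheel '[{"delta_pos":[-0.001,0,0.012],"turn":[0,-0.004,0],"gripper":1},{"delta_pos":[-0.001,0,0.024],"turn":[0,-0.004,0],"gripper":1},{"delta_pos":[-0.001,0,0.032],"turn":[0,-0.004,0],"gripper":1},{"delta_pos":[-0.001,0,0.038],"turn":[0,-0.004,0],"gripper":1},{"delta_pos":[-0.001,0,0.042],"turn":[0,-0.004,0],"gripper":1},{"delta_pos":[-0.001,0,0.042],"turn":[0,-0.004,0],"gripper":1},{"delta_pos":[-0.001,0,0.042],"turn":[0,-0.004,0],"gripper":1}]'
```

```text
time_s: 42.25
eef_pos: [0.4941, 0.4302, 0.0554]
tool_rot: [3.141, 0.002, 0.735]
ft_force: [-4.7, -3.6, 7.2]
finger_gap: 0.0293
finger_force: 31.3
```

```bash
python3 -m handwheel '[{"delta_pos":[0,0,-0.0005],"turn":[0,0,0],"gripper":1},{"delta_pos":[0,0,-0.0005],"turn":[0,0,0],"gripper":0.2},{"delta_pos":[0,0,-0.0005],"turn":[0,0,0],"gripper":0},{"delta_pos":[0,0,-0.0005],"turn":[0,0,0],"gripper":-1},{"delta_pos":[0,0,-0.0005],"turn":[0,0,0],"gripper":-1},{"delta_pos":[0,0,-0.0005],"turn":[0,0,0],"gripper":-1},{"delta_pos":[0,0,-0.03],"turn":[0,0,0],"gripper":-1},{"delta_pos":[0,0,-0.07],"turn":[0,0,0],"gripper":-1},{"delta_pos":[0,0,-0.11],"turn":[0,0,0],"gripper":-1},{"delta_pos":[-0.01,0,-0.15],"turn":[0,0,0],"gripper":-1},{"delta_pos":[-0.02,0,-0.18],"turn":[0,0,0],"gripper":-1},{"delta_pos":[-0.02,0,-0.18],"turn":[0,0,0],"gripper":-1}]' 30
python3 look.py w18
python3 - <<'E'
from meas import *
for k,h in(("slides",.098),("flat",.072)):
    m=blob((abs(z-h)<.006)&(f["range_z"]>0),320,190); r=rect(P[m][:,:2]); print(k,m.sum(),np.median(z[m]),np.percentile(z[m],[3,97]),r,intray(r[0]))
E
```

```text
time_s: 43.45
eef_pos: [0.4799, 0.4173, 0.2403]
tool_rot: [3.141, -0.005, 0.734]
ft_force: [-0.5, 0.2, 0.7]
finger_gap: 0.0855
finger_force: 0.0
43.45 [0.4799428  0.41727457 0.24027377] [179.94848533  -0.27905891  42.0784148 ] [309.70691629   0.         322.56919073] [[-0.0, -0.962, -0.271, 0.068], [1.0, -0.0, -0.0, 0.0], [0.0, -0.271, 0.962, -0.165], [0.0, 0.0, 0.0, 1.0]]
slides 2297 0.09879674583106224 [0.09733094 0.10015346] (array([493.7, 429.4]), 77.1, 30.7, 'long axis deg', 41.7) [ 0.8 -0.5]
flat 3157 0.07262924195638931 [0.07108007 0.07403891] (array([493.8, 429.1]), 110.7, 60.4, 'long axis deg', 41.6) [ 0.9 -0.2]
```

Everything is in place and level, and the gripper is clear. Handing in.

```bash
python3 -c "
from station import robot
print(robot.job_done())"
```

```text
the job is handed in; nothing more can be done
None
```

The kit is made up and handed in, but the hand-in returned no pass or fail: both deep cartons seated in their bays, flat carton and slide box within 1 mm of centre on top, all level at my last look, timer and tape not touched.

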